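Strip the clamp draining station into the washer basket

ROBOT

A 6-joint arm with a two-finger parallel gripper is mounted at the origin on the work surface. World frame = base frame: x ahead of the robot, y to its left, z up, the work surface at z = 0. Lengths are in mm, angles in rad, forces in N, time in s.
With the tool pointing down it reaches from about 350 to 875 mm from the base axis. Payload 4.2 kg.
Tool frame: the origin (TCP) lies at the very end of the fingers, on their centre line; the grasp point (between the pads) lies 19 mm behind it; y points along the fingers, z is the direction in which the jaws open and shut, and the axes are right-handed (so a half turn about y gives the same grasp; the last joint's range is limited). The gripper opens to 85 mm and grips with 20 to 120 N. Pads are 22 mm wide; open, the fingers measure 114 mm over their backs; the gripper's body (76 mm by 85 mm) begins 54 mm behind the grasp point. The pads swing forward as they close: fully open they stand 13 mm farther back than shut.
Start: joints at [-0.977, 0.385, 0.008, 0, -1.194, -0.259], TCP at [205.377, -590.271, 231.312] pointing down, gripper open.
Joint ranges: [-3.14, 3.14], [-1.21, 2.06], [-1.07, 1.41], [-3.16, 2.05], [-2.99, -0.16], [-3.1, 3.1]. Speed limits (rad/s): [2.79, 2.79, 3.14, 3.14, 3.14, 3.14].

INTERFACE

Orientations are given as a unit quaternion [x, y, z, w].
In Python, from bench import arm gives the robot as it stands.
- The arm moves only by the shell command python3 -m creep 'ROWS'. ROWS is JSON, a list of rows, each an object with "delta_pos": the shift along the tool's x, y, z in mm, a list of three; "rot": the turn, a rotation vector about the tool's x, y, z in rad, a list of three; "jaw": the finger opening in mm, from 0 to 85.4. A call has exactly 10 rows; each row shifts and turns the commanded pose from where the row before left it, along the tool's axes as they then stand; what a row does not reach is not made up. A row lasts 1/12 s, in which the tool goes at most 41.7 mm and 7.16 degrees, less where a joint would pass 70% of its speed; a pose out of reach is approached as far as the arm can. A call is refused whole if a number of a shift passes 41.7 or a number of a turn 0.125, either way. A call with a gripper value outside its range is refused whole. The fingers move at their own pace and stop on an object; the grip force is fixed at half the most. Time passes only in rows, so rows that do not move let the fingers close, or fill a call up. It gives the time, the measured TCP pose, the force and the opening at its end, in the units of the state.
- arm.read_state(): the state, without advancing time (a new reading comes with each control period).
- arm.get_image(name): name is "side" or "top"; returns the picture (400x640x3 uint8, red, green, blue); there is no depth.
- arm.calibration(name): a dict with "intrinsics" (3x3 intrinsics, pixels), "R" (3x3) and "t" (3): a world point X has camera coordinates R X + t. Camera axes: x right, y down, z forward; pixel columns grow to the right and rows downward; lengths in mm; the calibration is good to about 2 mm. A picture is of the moment at which its call begins. calibration takes no time and is no camera call.
- arm.job_done(): hands the job in, once; it reports no verdict.
Trained networks look in the newest picture that a camera, given by its name, has taken for a name from the list of things; names that differ only in an ending like _2 or _b are one class to them, and where a whole thing is asked for, a point or a joint stands for the part that bears it (a point fixed in the world has none). Each returns a list of dicts, best first, with "p" (0 to 1); they miss things now and then, are a little off and sometimes report something else, mostly with a low value. They report only what shows in the picture. A call takes as long as a camera call.
- arm.find_in(camera, target): "location" ([column, row] in pixels, amid what is visible of it).
- arm.masks_of(camera, target): "pixels" (400x640 bool, what is visible of it) and "location" ([column, row] in pixels, amid what is visible of it).
The state is a dict: "clock": time; "joints": joint angles; "joint_vel": joint speeds; "joint_efforts": joint torques, N m; "position": TCP position; "ee_rot": TCP orientation; "contact_force": force on the tool from outside, world axes, zero at the start; "wrist_torque": the same for the moment, N m; "gripper_width": finger opening in mm.
Only numpy, scipy, OpenCV 4.12 (cv2) and the standard library are available. Lean on these libraries where they do the work, as an engineer would, in place of code of your own. Each camera call takes 0.05 s, during which the arm holds its last target. There are 200 camera calls.

TASK

Load the washer basket: lift the perforated drain plate straight up off its locating pins by its handle, keeping it level so that it neither jams nor drags the drip tray along, and lay it flat in the basket's wide bay without dropping it. Draw the forceps up out of the frosted jar and lay it down in the narrow bay, and put every pinch clamp in the narrow bay as well. Close the emptied jar with its rubber stopper, leave the jar and the drip tray standing where they are, and do not disturb the dish and the bottle.

Things in the scene. Friction and masses are not known exactly. Their poses are not given: they have to be found in the camera images.
- plate_handle (a point): perforated stainless drain plate, 170 x 120 x 8 mm (x, y, z), 0.45 kg, resting level on the drip tray over its two locating pins; the pins pass through two 11 mm holes at x = +-70 mm, y = 0 of the plate. This point is the centre of its black bridge handle: a bar 90 mm long (along x), 12 mm thick (y) and 12 mm high, its centre 50 mm above the plate's underside and over the plate's middle. Axes: x along the plate and the handle, z up
- plate_base (a point): centre of the underside of the same drain plate, axes as the plate
- tray: stainless drip tray, 210 x 160 x 24 mm, 1.2 kg, loose on the counter; origin at the centre of its underside, x along its length, z up. Two upright locating pins, 8 mm in diameter with a pointed top, stand at x = +-70 mm, y = 0, and reach 64 mm above the tray's underside; four posts carry the plate's underside 20 mm above the tray's underside, so the plate leaves the pins after rising 44 mm. It stands to the left or to the right of the robot, the basket on the other side
- basket: fixed shallow washer basket of steel wire, 246 x 306 mm outside (x, y), walls 36 mm high, floor 4 mm above the counter; origin at the centre of its underside, z up. A straight divider along x, 30 mm high, at y = +25 mm parts it into a wide bay (toward -y) and a narrow bay (toward +y)
- wide_bay (a point): centre of the floor of the basket's wide bay, which is clear inside over 238 x 172 mm (x, y); axes as the basket
- narrow_bay (a point): centre of the floor of the basket's narrow bay, which is clear inside over 238 x 122 mm (x, y); axes as the basket
- jar_mouth (a point): centre of the mouth of the small frosted glass jar in which the forceps stands: 64 mm across, 80 mm high, neck 48 mm across, opening 28 mm across, 0.45 kg, loose; its inner floor lies 72 mm below this point; z up
- forceps_shank (a point): steel ratchet forceps, 181 mm long, 9 mm thick, 80 g, standing tips down in the jar, upright or leaning a little: this point lies on its closed shanks, 112 mm from the tips, where they are 18 mm wide (x) and 9 mm thick (y). Axes: z along the forceps from tips to finger rings, x across its width, y through its thickness. The shanks run from 60 to 137 mm from the tips, the two finger rings (63 mm wide over both) from there to the end
- forceps_mid (a point): point midway along the same forceps, 90 mm from its tips, axes as above
- clamp0_mid (a point): teal plastic pinch clamp 1 (two to four of the four are present), lying on its side on the counter: 78 mm long (x), 24 mm wide (y), 16 mm high (z up), 30 g; the point is its centre, 8 mm above its underside
- clamp1_mid (a point): teal plastic pinch clamp 2 (two to four of the four are present), lying on its side on the counter: 78 mm long (x), 24 mm wide (y), 16 mm high (z up), 30 g; the point is its centre, 8 mm above its underside
- clamp2_mid (a point): teal plastic pinch clamp 3 (two to four of the four are present), lying on its side on the counter: 78 mm long (x), 24 mm wide (y), 16 mm high (z up), 30 g; the point is its centre, 8 mm above its underside
- clamp3_mid (a point): teal plastic pinch clamp 4 (two to four of the four are present), lying on its side on the counter: 78 mm long (x), 24 mm wide (y), 16 mm high (z up), 30 g; the point is its centre, 8 mm above its underside
- stopper_mid (a point): black hard rubber stopper of the jar, 34 mm high, 60 g, standing on the counter small end down: a tapered plug 20 mm high, 22 mm across at the bottom and 30 mm at the top, under a straight head 38 mm across and 14 mm high. The point is on its axis, half-way up (17 mm above its underside); z up. It wedges in the jar's mouth when its underside is about 15 mm below the rim
- dish: round steel dish, 110 mm across, 38 mm high; origin under its centre; not part of the job
- spray: white plastic bottle, 64 mm across, 150 mm high; origin under its centre; not part of the job

How it is judged:
By the outcome, as a careful person would: the job done as asked, in the order asked, and still so for the second after the job is handed in, with the robot touching nothing.
Of clamp0, clamp1, clamp2, clamp3 only 2 to 4 are there at a start; the rules pass over those that are not, and their reading is None.
At some moment in a run one of clamp0, clamp1, clamp2, clamp3 may be knocked a few centimetres aside while the robot is not near it.
It also fails if it takes over 210 s, if anything falls off the work surface, if the arm or the gripper's body presses on something with over 40 N, if the wrist force passes 120 N, or if a joint passes its speed limit or range.

## Working session

There is one attempt and no reset: what is moved stays moved. The work goes in short steps, Python scripts to look and compute and a shell command to move; the robot and the scene stay as the last step left them, time stands still between calls to the robot, and variables do not carry over. Pictures are saved under pics/ and viewed, about 12 in all and at most 16, crops included, and the job is handed in when it is done.

```bash
ls; mkdir -p pics
python3 - <<'E'
from bench import arm
import cv2,numpy as np
s=arm.read_state();print(s)
for c in("side","top"):
    im=arm.get_image(c);cv2.imwrite(f"pics/{c}0.png",im[:,:,::-1]);k=arm.calibration(c);print(c,k['intrinsics'].tolist() if hasattr(k['intrinsics'],'tolist') else k['intrinsics'],k['R'],k['t'])
    for n in["plate_handle","tray","basket","jar_mouth","forceps_shank","clamp0_mid","stopper_mid","dish","spray"]:
        print(c,n,[(np.round(d['location'],1).tolist(),round(d['p'],2)) for d in arm.find_in(c,n)])
E
```

```text
pics
{'clock': 0.0, 'joints': array([-9.77437040e-01,  3.85542914e-01,  6.61386368e-03, -5.26248488e-04,
       -1.19398828e+00, -2.58595174e-01]), 'joint_vel': array([-0.00014118,  0.00058283,  0.00090927, -0.00083283, -0.00087379,
       -0.00137063]), 'joint_efforts': array([-3.59194919e-04, -3.92288983e+01,  1.88404459e+01,  4.18633595e+00,
       -4.64828394e-03,  1.51984852e-05]), 'position': array([ 205.16807146, -589.73947998,  230.22109115]), 'ee_rot': array([-0.69648116, -0.11758496,  0.11788973,  0.69798982]), 'contact_force': array([-0.75016197, -0.28151882, -0.52030028]), 'wrist_torque': array([-0.01700831,  0.01172513, -0.04638322]), 'gripper_width': 85.15139316812629}
side [[391.64817616243727, 0.0, 319.4914601490082], [0.0, 391.64817616243727, 203.15729659934314], [0.0, 0.0, 1.0]] [[-0.99867011 -0.05141833  0.0037634 ]
 [-0.03742539  0.67281405 -0.73886439]
 [ 0.03545911 -0.73802263 -0.67384364]] [ 609.47370682   93.77323501 1048.07259242]
side plate_handle [([355.6, 148.5], 0.81), ([265.3, 167.5], 0.62)]
side tray [([354.1, 162.9], 0.72), ([359.8, 341.6], 0.43)]
side
[... 297 characters left out ...]
267.4, 169.5], 0.68)]
top [[395.56975502168007, 0.0, 319.08625210314426], [0.0, 395.56975502168007, 200.1812183993378], [0.0, 0.0, 1.0]] [[ 1.83209276e-01 -9.83073541e-01  8.79545655e-04]
 [-9.59424005e-01 -1.78996782e-01 -2.17866312e-01]
 [ 2.14336043e-01  3.90712721e-02 -9.75978225e-01]] [-70.49359511 616.03316378 927.58175214]
top plate_handle [([464.9, 276.0], 0.58)]
top tray [([436.0, 271.3], 0.85)]
top basket [([198.1, 219.3], 0.96)]
top jar_mouth [([320.2, 186.0], 0.67), ([370.7, 197.5], 0.57)]
top forceps_shank [([382.9, 185.1], 0.54)]
top clamp0_mid [([434.7, 275.0], 0.72), ([359.5, 230.2], 0.7)]
top stopper_mid [([319.6, 184.8], 0.64)]
top dish []
top spray [([414.0, 164.2], 0.93)]
```

View pics/side0.png

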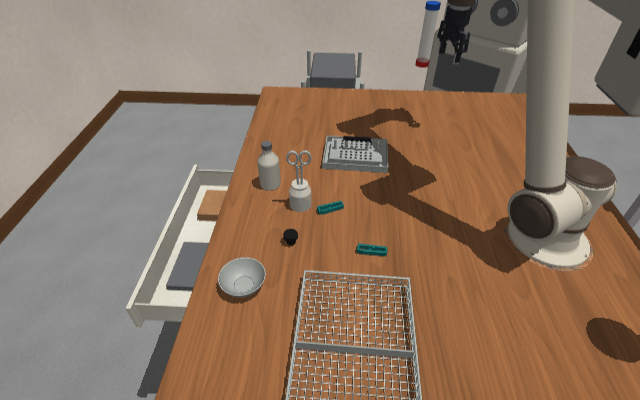

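View pics/top0.png

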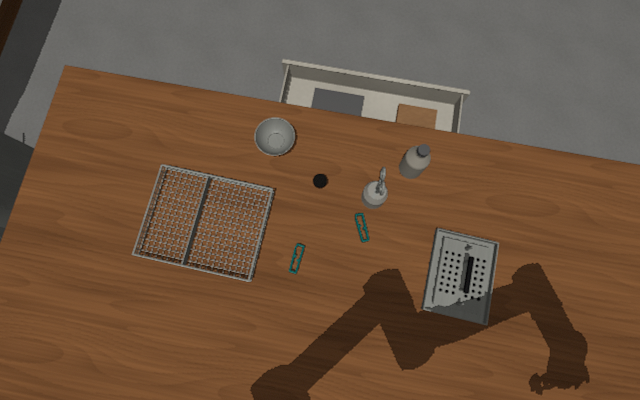

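```bash
cat > h.py <<'E'
from bench import arm
import cv2,numpy as np
from scipy.spatial.transform import Rotation as Ro
K={c:arm.calibration(c) for c in("side","top")}
def plane(c,px,z):
    k=K[c];px=np.atleast_2d(px).astype(float);R=np.array(k['R']);t=np.array(k['t'])
    d=np.c_[px,np.ones(len(px))]@np.linalg.inv(k['intrinsics']).T@R; o=-R.T@t
    return o+d*((z-o[2])/d[:,2])[:,None]
def tri(ps,pt):
    P=[np.array(K[c]['intrinsics'])@np.c_[K[c]['R'],K[c]['t']] for c in("side","top")]
    X=cv2.triangulatePoints(P[0],P[1],np.array(ps,float).reshape(2,1),np.array(pt,float).reshape(2,1));return (X[:3]/X[3]).ravel()
def proj(c,X):
    k=K[c];p=(np.atleast_2d(X)@np.array(k['R']).T+k['t'])@np.array(k['intrinsics']).T;return p[:,:2]/p[:,2:]
def rect(c,m,z):
    v,u=np.nonzero(m);r=cv2.minAreaRect(plane(c,np.c_[u,v],z)[:,:2].astype(np.float32));
    (x,y),(w,h),a=r
    if w<h: w,h,a=h,w,a+90
    return [round(float(q),1) for q in(x,y,w,h,(a+90)%180-90)]
def axes():
    s=arm.read_state();return s['position'],Ro.from_quat(s['ee_rot'])
def crop(c,im,x0,y0,x1,y1,f,name): cv2.imwrite(name,cv2.resize(im[y0:y1,x0:x1,::-1],None,fx=f,fy=f,interpolation=cv2.INTER_CUBIC))
E
python3 - <<'E'
from h import *
it,isd=arm.get_image("top"),arm.get_image("side")
a=cv2.resize(it[220:330,410:510,::-1],None,fx=4,fy=4,interpolation=2);b=cv2.resize(isd[140:250,280:380,::-1],None,fx=4,fy=4,interpolation=2)
cv2.imwrite("pics/c1.png",np.hstack([a,b]))
for n,z in[("tray",24),("plate_handle",28),("basket",36),("clamp0_mid",16),("stopper_mid",34),("jar_mouth",80),("forceps_shank",100)]:
  for c in("top","side"):
    for d in arm.masks_of(c,n): print(n,c,round(d['p'],2),np.round(d['location'],1),d['pixels'].sum(),rect(c,d['pixels'],z))
# teal clamps
for c,im in(("top",it),("side",isd)):
    hsv=cv2.cvtColor(im,cv2.COLOR_RGB2HSV);m=cv2.inRange(hsv,(80,90,30),(100,255,255))
    n,l,st,ce=cv2.connectedComponentsWithStats(cv2.dilate(m,np.ones((3,3))))
    for i in range(1,n):
        if st[i,4]>20: print(c,ce[i],st[i,4],rect(c,(l==i)&(m>0),8))
E
```

```text
tray top 0.55 [432.5 277.2] 2429 [503.7, -342.2, 212.7, 167.8, -3.1]
plate_handle top 0.65 [463.  277.1] 3294 [503.9, -343.3, 171.6, 123.3, -3.7]
plate_handle side 0.55 [356.2 151.6] 1187 [507.7, -347.5, 167.6, 155.6, -3.7]
basket top 0.6 [191.6 212.2] 3002 [517.7, 323.3, 313.6, 247.3, 87.9]
basket side 0.27 [298.7 161.8] 270 [687.7, -229.7, 168.9, 77.3, -83.4]
clamp0_mid top 0.74 [361.  234.8] 121 [577.5, -76.1, 76.1, 23.2, 27.5]
clamp0_mid side 0.63 [332. 210.] 242 [583.3, -70.7, 80.7, 36.5, 23.4]
stopper_mid top 0.5 [317.3 183.9] 160 [678.1, 52.5, 37.8, 34.4, -15.4]
stopper_mid top 0.39 [415.7 165.4] 812 [778.7, -188.1, 111.0, 66.6, -23.7]
stopper_mid top 0.26 [463.9 277. ] 3331 [501.9, -341.9, 170.8, 123.9, -3.5]
stopper_mid side 0.76 [288.5 238.1] 185 [683.0, 62.3, 52.7, 36.1, -84.6]
stopper_mid side 0.74 [331.4 208.2] 239 [584.5, -52.3, 77.6, 36.6, 25.4]
jar_mouth top 0.75 [373.5 198.2] 470 [653.5, -88.1, 68.5, 61.4, -29.0]
jar_mouth side 0.65 [356.9 148.2] 1182 [512.3, -274.3, 157.3, 139.2, -3.0]
forceps_shank top 0.54 [386.  183.6] 109 [686.7, -101.2, 59.0, 17.1, -5.0]
forceps_shank side 0.83 [299.8 160.8] 326 [680.5, -148.2, 159.7, 70.3, -86.0]
forceps_shank side 0.72 [357.9 150.2] 1244 [513.5, -243.1, 155.0, 139.8, -2.4]
top [361.5        226.85135135] 296 [581.6, -76.7, 75.7, 23.2, 23.1]
top [296.19047619 258.2244898 ] 294 [470.1, 76.3, 74.9, 22.5, -5.4]
side [329.46071429 207.175     ] 280 [584.3, -81.0, 78.3, 32.1, 22.5]
side [371.38121547 249.51381215] 362 [473.0, 72.6, 74.6, 32.1, -5.2]
```

View pics/c1.png

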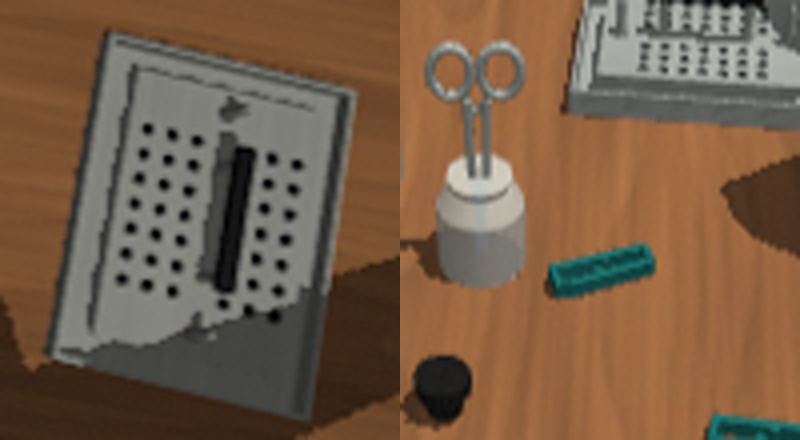

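Run:
```python
from h import *
it,isd=arm.get_image("top"),arm.get_image("side")
a=cv2.resize(it[150:220,345:435,::-1],None,fx=8,fy=8,interpolation=2)
cv2.imwrite("pics/c2.png",a)
def dark(c,im,x0,y0,x1,y1,th,z):
    g=np.full(im.shape[:2],255);g[y0:y1,x0:x1]=im[y0:y1,x0:x1].max(2)
    m=(g<th).astype(np.uint8);n,l,st,ce=cv2.connectedComponentsWithStats(m);i=1+st[1:,4].argmax();print(c,ce[i],st[i],rect(c,l==i,z));return l==i
dark("top",it,455,250,480,300,60,76);dark("side",isd,330,125,385,165,60,76)
dark("top",it,305,170,335,195,60,34);dark("side",isd,280,225,302,250,60,34)
# basket corners
print(plane("top",[[162,165],[275,187],[251,280],[134,254]],36))
```

```text
top [467.54741379 273.98275862] [460 256  14  37 232] [503.8, -336.8, 86.9, 21.1, -3.1]
side [357.4796748  138.62601626] [342 136  30   9 123] [505.5, -337.0, 94.0, 39.4, -10.8]
top [319.96932515 180.33128834] [313 174  15  14 163] [678.7, 52.4, 36.9, 35.5, -79.4]
side [290.25543478 236.40217391] [283 229  15  17 184] [682.4, 63.9, 55.8, 35.3, 89.8]
[[643.1036095  471.80834492  36.        ]
 [639.1293872  164.87166506  36.        ]
 [394.52001512 174.09979495  36.        ]
 [403.22206991 478.26261091  36.        ]]
```

View pics/c2.png

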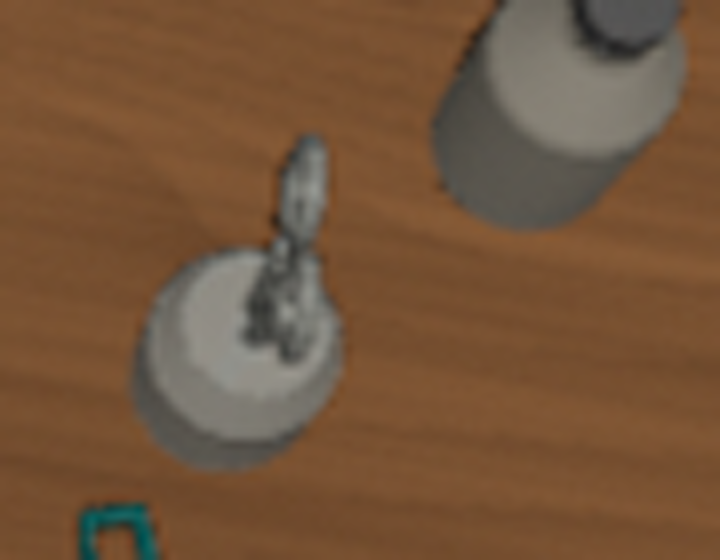

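```bash
cat >> h.py <<'E'
def to(target,ydir,zdir=None):
    """shift (tool axes, mm) to TCP target and rotvec to have tool y along ydir, tool z along zdir (sign free)"""
    p,R=axes();y=np.array(ydir,float);y/=np.linalg.norm(y);z=np.array(zdir,float);z-=y*(z@y);z/=np.linalg.norm(z)
    best=None
    for s in(1,-1):
        G=Ro.from_matrix(np.c_[np.cross(y,s*z),y,s*z]);r=(R.inv()*G).as_rotvec()
        if best is None or np.linalg.norm(r)<np.linalg.norm(best): best=r
    print("now",p.round(1),"\naxes(cols x,y,z)\n",R.as_matrix().round(3),"\nshift",R.inv().apply(np.array(target)-p).round(1),"rotvec",best.round(3))
E
python3 - <<'E'
from h import *
a=np.deg2rad(-3.4)
to([503.5,-341,200],[0,0,-1],[-np.sin(a),np.cos(a),0])
print("mouth",tri([299.75,184],[376.3,190]),plane("side",[299.75,184],80),plane("top",[376.3,190],80))
print("rings",tri([298.8,158],[382.5,181]),plane("side",[[292.3,158],[305.3,157.8]],163),plane("top",[[345+305/8,150+185/8],[345+297/8,150+310/8]],163))
print("clamp",tri([329.46,207.2],[361.5,226.85]),tri([371.4,249.5],[296.2,258.2]))
print("stop",tri([290.26,236.4],[319.97,180.33]))
print("handle",tri([357.5,138.6],[467.5,274]))
E
```

```text
now [ 205.4 -590.3  231.3] 
axes(cols x,y,z)
 [[ 0.944  0.    -0.329]
 [ 0.329 -0.     0.944]
 [-0.    -1.    -0.   ]] 
shift [363.5  31.3 137.5] rotvec [ 0.     0.394 -0.   ]
mouth [669.03749629 -92.88329167  79.84627051] [[670.23955717 -93.24714226  80.        ]] [[667.74657371 -92.70080479  80.        ]]
rings [668.95813611 -94.77109125 166.75768895] [[ 688.06842639  -99.67253736  163.        ]
 [ 653.8066921  -102.51705465  163.        ]] [[687.57524252 -93.64280892 163.        ]
 [650.38558423 -96.91495619 163.        ]]
clamp [583.42626677 -77.13368099  10.5923134 ] [471.44556398  75.46436286  10.71326495]
stop [682.87217544  52.922146    23.25883144]
handle [ 504.45809893 -340.4643311    73.91186441]
```

```bash
python3 -m creep '[{"delta_pos":[36.3,3.1,13.7],"rot":[0,0,0],"jaw":85},{"delta_pos":[36.3,3.1,13.7],"rot":[0,0,0],"jaw":85},{"delta_pos":[36.3,3.1,13.7],"rot":[0,0,0],"jaw":85},{"delta_pos":[36.3,3.1,13.7],"rot":[0,0,0],"jaw":85},{"delta_pos":[36.3,3.1,13.7],"rot":[0,0,0],"jaw":85},{"delta_pos":[36.3,3.1,13.7],"rot":[0,0,0],"jaw":85},{"delta_pos":[36.3,3.1,13.7],"rot":[0,0,0],"jaw":85},{"delta_pos":[36.3,3.1,13.7],"rot":[0,0,0],"jaw":85},{"delta_pos":[36.3,3.1,13.7],"rot":[0,0,0],"jaw":85},{"delta_pos":[36.3,3.1,13.7],"rot":[0,0,0],"jaw":85}]'
python3 -m creep '[{"delta_pos":[0,0,0],"rot":[0,0.0985,0],"jaw":85},{"delta_pos":[0,0,0],"rot":[0,0.0985,0],"jaw":85},{"delta_pos":[0,0,0],"rot":[0,0.0985,0],"jaw":85},{"delta_pos":[0,0,0],"rot":[0,0.0985,0],"jaw":85},{"delta_pos":[0,0,0],"rot":[0,0,0],"jaw":85},{"delta_pos":[0,0,0],"rot":[0,0,0],"jaw":85},{"delta_pos":[0,0,0],"rot":[0,0,0],"jaw":85},{"delta_pos":[0,0,0],"rot":[0,0,0],"jaw":85},{"delta_pos":[0,0,0],"rot":[0,0,0],"jaw":85},{"delta_pos":[0,0,0],"rot":[0,0,0],"jaw":85}]'
python3 - <<'E'
from h import *
a=np.deg2rad(-3.4)
to([504,-341,51],[0,0,-1],[-np.sin(a),np.cos(a),0]);print(arm.read_state()['joints'])
E
```

```text
clock: 2.73
position: [504.5, -340.1, 200.5]
ee_rot: [0.697, 0.118, -0.118, -0.697]
contact_force: [-0.2, -1.3, 0.5]
gripper_width: 85.1
clock: 3.57
position: [503.2, -341.7, 200.4]
ee_rot: [0.707, -0.021, 0.021, -0.707]
contact_force: [-0.5, 1.1, 0.1]
gripper_width: 84.9
now [ 503.2 -341.7  200.4] 
axes(cols x,y,z)
 [[ 0.998  0.     0.059]
 [-0.059 -0.     0.998]
 [ 0.    -1.    -0.   ]] 
shift [  0.8 149.4   0.7] rotvec [0.    0.001 0.   ]
[-3.30685814e-01  3.78848264e-01 -8.15125843e-02  1.07145976e-05
 -1.11035807e+00 -1.29888042e+00]
```

```bash
python3 -m creep '[{"delta_pos":[0.8,16,0.7],"rot":[0,0,0],"jaw":60},{"delta_pos":[0,16,0],"rot":[0,0,0],"jaw":60},{"delta_pos":[0,16,0],"rot":[0,0,0],"jaw":60},{"delta_pos":[0,16,0],"rot":[0,0,0],"jaw":60},{"delta_pos":[0,16,0],"rot":[0,0,0],"jaw":60},{"delta_pos":[0,16,0],"rot":[0,0,0],"jaw":60},{"delta_pos":[0,16,0],"rot":[0,0,0],"jaw":60},{"delta_pos":[0,16,0],"rot":[0,0,0],"jaw":60},{"delta_pos":[0,12,0],"rot":[0,0,0],"jaw":60},{"delta_pos":[0,9.4,0],"rot":[0,0,0],"jaw":60}]'
python3 -m creep '[{"delta_pos":[0,0,0],"rot":[0,0,0],"jaw":50},{"delta_pos":[0,0,0],"rot":[0,0,0],"jaw":40},{"delta_pos":[0,0,0],"rot":[0,0,0],"jaw":32},{"delta_pos":[0,0,0],"rot":[0,0,0],"jaw":26},{"delta_pos":[0,0,0],"rot":[0,0,0],"jaw":22},{"delta_pos":[0,0,0],"rot":[0,0,0],"jaw":20},{"delta_pos":[0,0,0],"rot":[0,0,0],"jaw":18},{"delta_pos":[0,0,0],"rot":[0,0,0],"jaw":16},{"delta_pos":[0,0,0],"rot":[0,0,0],"jaw":16},{"delta_pos":[0,0,0],"rot":[0,0,0],"jaw":16}]'
python3 - <<'E'
from h import *
im=[]
isd=arm.get_image("side");it=arm.get_image("top")
a=cv2.resize(it[220:330,410:510,::-1],None,fx=4,fy=4,interpolation=2);b=cv2.resize(isd[90:200,310:410,::-1],None,fx=4,fy=4,interpolation=2)
cv2.imwrite("pics/c3.png",np.hstack([a,b]))
E
```

```text
clock: 4.4
position: [503.6, -340.8, 49.6]
ee_rot: [-0.707, 0.021, -0.02, 0.707]
contact_force: [0.2, 0.4, 0.7]
gripper_width: 60.2
clock: 5.23
position: [504.8, -342.6, 52.2]
ee_rot: [0.708, -0.02, 0.022, -0.706]
contact_force: [-1.5, -5.9, 2.4]
gripper_width: 15.8
```

View pics/c3.png

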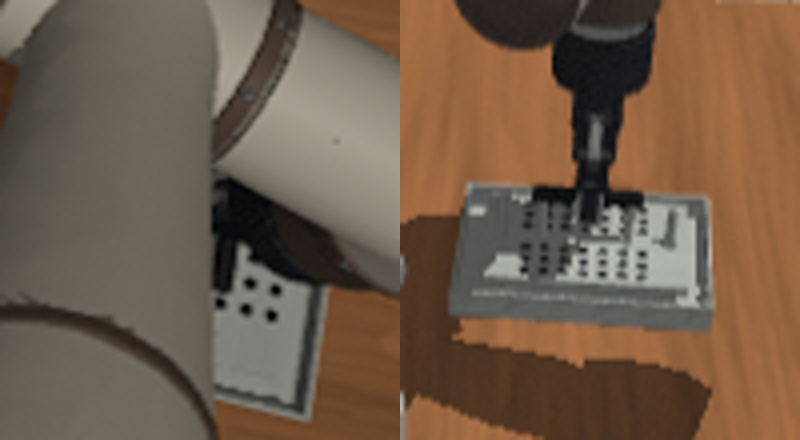

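```bash
python3 -m creep '[{"delta_pos":[0,0,-1],"rot":[0,0,0],"jaw":18},{"delta_pos":[0,0,-1],"rot":[0,0,0],"jaw":16},{"delta_pos":[0,0,0],"rot":[0,0,0],"jaw":16},{"delta_pos":[0,0,0],"rot":[0,0,0],"jaw":16},{"delta_pos":[0,0,0],"rot":[0,0,0],"jaw":16},{"delta_pos":[0,0,0],"rot":[0,0,0],"jaw":16},{"delta_pos":[0,0,0],"rot":[0,0,0],"jaw":16},{"delta_pos":[0,0,0],"rot":[0,0,0],"jaw":16},{"delta_pos":[0,0,0],"rot":[0,0,0],"jaw":16},{"delta_pos":[0,0,0],"rot":[0,0,0],"jaw":16}]'; python3 -c "
from bench import arm;s=arm.read_state();print(s['contact_force'],s['wrist_torque'])"
python3 -m creep '[{"delta_pos":[0,0,0],"rot":[0,0,0],"jaw":14},{"delta_pos":[0,0,0],"rot":[0,0,0],"jaw":13},{"delta_pos":[0,0,0],"rot":[0,0,0],"jaw":12},{"delta_pos":[0,0,0],"rot":[0,0,0],"jaw":11},{"delta_pos":[0,0,0],"rot":[0,0,0],"jaw":8},{"delta_pos":[0,0,0],"rot":[0,0,0],"jaw":4},{"delta_pos":[0,0,0],"rot":[0,0,0],"jaw":0},{"delta_pos":[0,0,0],"rot":[0,0,0],"jaw":0},{"delta_pos":[0,0,0],"rot":[0,0,0],"jaw":0},{"delta_pos":[0,0,0],"rot":[0,0,0],"jaw":0}]'; python3 -c "
from bench import arm;s=arm.read_state();print(s['contact_force'],s['wrist_torque'])"
```

```text
clock: 6.17
position: [503.8, -342.8, 50.7]
ee_rot: [-0.707, 0.021, -0.021, 0.707]
contact_force: [-1.1, -0.3, -0.5]
gripper_width: 16.2
[-1.09666092 -0.26427364 -0.49420276] [-0.2425617   0.14514184 -0.0397485 ]
clock: 7.0
position: [503.7, -344.3, 51.3]
ee_rot: [0.707, -0.021, 0.021, -0.706]
contact_force: [-1.3, -7.0, 0.2]
gripper_width: 11.3
[-1.32769286 -6.97900576  0.15520242] [-1.77795818  0.68098093  0.14460619]
```

```bash
python3 -m creep '[{"delta_pos":[-0.3,0,-1],"rot":[0,0,0],"jaw":0},{"delta_pos":[0,0,-0.5],"rot":[0,0,0],"jaw":0},{"delta_pos":[0,0,0],"rot":[0,0,0],"jaw":0},{"delta_pos":[0,0,0],"rot":[0,0,0],"jaw":0},{"delta_pos":[0,0,0],"rot":[0,0,0],"jaw":0},{"delta_pos":[0,0,0],"rot":[0,0,0],"jaw":0},{"delta_pos":[0,0,0],"rot":[0,0,0],"jaw":0},{"delta_pos":[0,0,0],"rot":[0,0,0],"jaw":0},{"delta_pos":[0,0,0],"rot":[0,0,0],"jaw":0},{"delta_pos":[0,0,0],"rot":[0,0,0],"jaw":0}]'; python3 -c "
from bench import arm;s=arm.read_state();print(s['contact_force'],s['wrist_torque'])"
```

```text
clock: 7.83
position: [503.7, -344.6, 51.0]
ee_rot: [0.707, -0.021, 0.021, -0.707]
contact_force: [-0.7, -3.7, 1.4]
gripper_width: 11.1
[-0.71854171 -3.66154557  1.43174881] [-1.03242921  0.28374127  0.06395563]
```

Now lift slowly.

```bash
python3 -m creep '[{"delta_pos":[0,-0.5,-0.7],"rot":[0,0,0],"jaw":0},{"delta_pos":[0,-0.5,-0.5],"rot":[0,0,0],"jaw":0},{"delta_pos":[0,-1,0],"rot":[0,0,0],"jaw":0},{"delta_pos":[0,-1,0],"rot":[0,0,0],"jaw":0},{"delta_pos":[0,-1,0],"rot":[0,0,0],"jaw":0},{"delta_pos":[0,-1,0],"rot":[0,0,0],"jaw":0},{"delta_pos":[0,-1,0],"rot":[0,0,0],"jaw":0},{"delta_pos":[0,-1,0],"rot":[0,0,0],"jaw":0},{"delta_pos":[0,-1,0],"rot":[0,0,0],"jaw":0},{"delta_pos":[0,0,0],"rot":[0,0,0],"jaw":0}]'; python3 -c "
from bench import arm;s=arm.read_state();print(s['contact_force'],s['wrist_torque'])"
python3 -m creep '[{"delta_pos":[0,-1,0],"rot":[0,0,0],"jaw":0},{"delta_pos":[0,-1,0],"rot":[0,0,0],"jaw":0},{"delta_pos":[0,-1,0],"rot":[0,0,0],"jaw":0},{"delta_pos":[0,-1,0],"rot":[0,0,0],"jaw":0},{"delta_pos":[0,-1,0],"rot":[0,0,0],"jaw":0},{"delta_pos":[0,-1,0],"rot":[0,0,0],"jaw":0},{"delta_pos":[0,-1,0],"rot":[0,0,0],"jaw":0},{"delta_pos":[0,-1,0],"rot":[0,0,0],"jaw":0},{"delta_pos":[0,0,0],"rot":[0,0,0],"jaw":0},{"delta_pos":[0,0,0],"rot":[0,0,0],"jaw":0}]'; python3 -c "
from h import *;s=arm.read_state();print(s['contact_force'],s['wrist_torque'],axes()[1].as_matrix().round(4))"
```

```text
clock: 8.67
position: [503.5, -345.6, 59.2]
ee_rot: [0.707, -0.021, 0.021, -0.707]
contact_force: [0.4, -0.3, -3.8]
gripper_width: 11.0
[ 0.37650776 -0.26867288 -3.84395232] [-3.92634833e-02 -6.69607850e-06  1.84809526e-02]
clock: 9.5
position: [503.5, -345.7, 67.0]
ee_rot: [0.707, -0.021, 0.021, -0.707]
contact_force: [-0.9, 0.7, -4.1]
gripper_width: 11.3
[-0.90163509  0.70228152 -4.1355476 ] [-0.03332077 -0.02644708 -0.00719472] [[ 9.982e-01  2.000e-04  5.920e-02]
 [-5.920e-02 -0.000e+00  9.982e-01]
 [ 2.000e-04 -1.000e+00 -0.000e+00]]
```

```bash
python3 -m creep '[{"delta_pos":[0,-2,0],"rot":[0,0,0],"jaw":0},{"delta_pos":[0,-3,0],"rot":[0,0,0],"jaw":0},{"delta_pos":[0,-3,0],"rot":[0,0,0],"jaw":0},{"delta_pos":[0,-3,0],"rot":[0,0,0],"jaw":0},{"delta_pos":[0,-3,0],"rot":[0,0,0],"jaw":0},{"delta_pos":[0,-3,0],"rot":[0,0,0],"jaw":0},{"delta_pos":[0,-3,0],"rot":[0,0,0],"jaw":0},{"delta_pos":[0,-3,0],"rot":[0,0,0],"jaw":0},{"delta_pos":[0,-3,0],"rot":[0,0,0],"jaw":0},{"delta_pos":[0,-3,0],"rot":[0,0,0],"jaw":0}]'
python3 -m creep '[{"delta_pos":[0,-4,0],"rot":[0,0,0],"jaw":0},{"delta_pos":[0,-6,0],"rot":[0,0,0],"jaw":0},{"delta_pos":[0,-8,0],"rot":[0,0,0],"jaw":0},{"delta_pos":[0,-10,0],"rot":[0,0,0],"jaw":0},{"delta_pos":[0,-12,0],"rot":[0,0,0],"jaw":0},{"delta_pos":[0,-12,0],"rot":[0,0,0],"jaw":0},{"delta_pos":[0,-12,0],"rot":[0,0,0],"jaw":0},{"delta_pos":[0,-10,0],"rot":[0,0,0],"jaw":0},{"delta_pos":[0,-6,0],"rot":[0,0,0],"jaw":0},{"delta_pos":[0,0,0],"rot":[0,0,0],"jaw":0}]'
python3 - <<'E'
from h import *
it,isd=arm.get_image("top"),arm.get_image("side")
cv2.imwrite("pics/lift.png",np.vstack([it,isd])[:,:,::-1][::2,::2]);cv2.imwrite("pics/lift.png",np.vstack([it[200:340,300:560],isd[60:200,250:510]])[:,:,::-1].repeat(2,0).repeat(2,1))
for d in arm.masks_of("top","tray"):print(d['p'],rect("top",d['pixels'],24))
a=np.deg2rad(-1.8)
to([518,259,200],[0,0,-1],[-np.sin(a),np.cos(a),0]);print(arm.read_state()['contact_force'])
E
```

```text
clock: 10.33
position: [503.4, -345.6, 96.2]
ee_rot: [-0.707, 0.021, -0.021, 0.707]
contact_force: [0.2, 0.3, -4.5]
gripper_width: 10.9
clock: 11.17
position: [504.4, -346.1, 178.2]
ee_rot: [0.707, -0.02, 0.022, -0.706]
contact_force: [0.8, -0.1, -4.1]
gripper_width: 10.5
0.56 [406.1, -411.1, 25.3, 15.5, -4.4]
now [ 503.  -345.3  175.2] 
axes(cols x,y,z)
 [[ 0.998 -0.001  0.059]
 [-0.059  0.001  0.998]
 [-0.001 -1.     0.001]] 
shift [-20.9 -24.2 604.1] rotvec [-0.001 -0.028 -0.001]
[ 0.05532896 -0.2083513  -4.97277342]
```

View pics/lift.png

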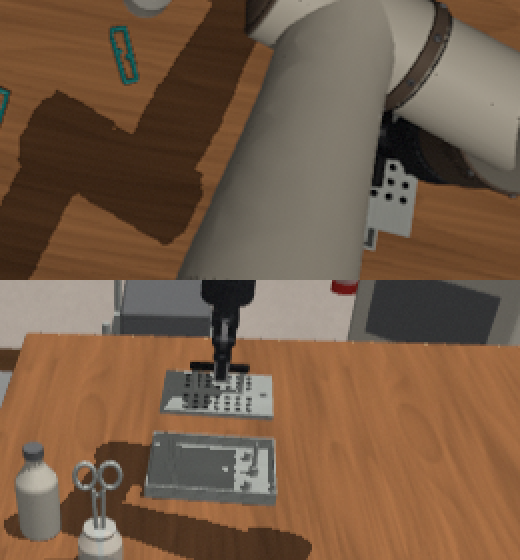

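```bash
python3 -m creep '[{"delta_pos":[0,-1.2,10],"rot":[0,0,0],"jaw":0},{"delta_pos":[-1,-1.2,20],"rot":[0,0,0],"jaw":0},{"delta_pos":[-1,-1.2,30],"rot":[0,0,0],"jaw":0},{"delta_pos":[-1,-1.2,34],"rot":[0,0,0],"jaw":0},{"delta_pos":[-1,-1.2,34],"rot":[0,0,0],"jaw":0},{"delta_pos":[-1,-1.2,34],"rot":[0,0,0],"jaw":0},{"delta_pos":[-1,-1.2,34],"rot":[0,0,0],"jaw":0},{"delta_pos":[-1,-1.2,34],"rot":[0,0,0],"jaw":0},{"delta_pos":[-1,-1.2,34],"rot":[0,0,0],"jaw":0},{"delta_pos":[-1,-1.2,34],"rot":[0,0,0],"jaw":0}]'
python3 -m creep '[{"delta_pos":[-1,-1.2,34],"rot":[0,0,0],"jaw":0},{"delta_pos":[-1,-1.2,34],"rot":[0,0,0],"jaw":0},{"delta_pos":[-1,-1.2,34],"rot":[0,0,0],"jaw":0},{"delta_pos":[-1,-1.2,34],"rot":[0,0,0],"jaw":0},{"delta_pos":[-1,-1.2,34],"rot":[0,0,0],"jaw":0},{"delta_pos":[-1,-1.2,34],"rot":[0,0,0],"jaw":0},{"delta_pos":[-1,-1.2,34],"rot":[0,0,0],"jaw":0},{"delta_pos":[-1,-1.2,30],"rot":[0,0,0],"jaw":0},{"delta_pos":[-1,-1.2,20],"rot":[0,0,0],"jaw":0},{"delta_pos":[-1,-1.2,10],"rot":[0,0,0],"jaw":0}]'
python3 -m creep '[{"delta_pos":[0,0,4],"rot":[0,-0.01,0],"jaw":0},{"delta_pos":[0,0,4],"rot":[0,-0.01,0],"jaw":0},{"delta_pos":[0,0,0],"rot":[0,-0.008,0],"jaw":0},{"delta_pos":[0,0,0],"rot":[0,0,0],"jaw":0},{"delta_pos":[0,0,0],"rot":[0,0,0],"jaw":0},{"delta_pos":[0,0,0],"rot":[0,0,0],"jaw":0},{"delta_pos":[0,0,0],"rot":[0,0,0],"jaw":0},{"delta_pos":[0,0,0],"rot":[0,0,0],"jaw":0},{"delta_pos":[0,0,0],"rot":[0,0,0],"jaw":0},{"delta_pos":[0,0,0],"rot":[0,0,0],"jaw":0}]'
python3 - <<'E'
from h import *
it=arm.get_image("top");isd=arm.get_image("side")
for d in arm.masks_of("top","tray"):print(d['p'],rect("top",d['pixels'],24))
for d in arm.masks_of("top","plate_base"):print(d['p'],rect("top",d['pixels'],177))
a=np.deg2rad(-1.8)
to([518,259,35],[0,0,-1],[-np.sin(a),np.cos(a),0]);print(arm.read_state()['contact_force'])
cv2.imwrite("pics/bay.png",np.vstack([it[120:320,100:500],isd[200:400,200:600]])[:,:,::-1].repeat(1,0))
E
```

```text
clock: 12.15
position: [511.2, -45.6, 187.6]
ee_rot: [0.707, -0.021, 0.02, -0.707]
contact_force: [0.6, 0.3, -3.5]
gripper_width: 10.8
clock: 12.98
position: [519.1, 253.5, 199.1]
ee_rot: [0.707, -0.02, 0.02, -0.707]
contact_force: [-1.1, -0.2, -3.9]
gripper_width: 10.8
clock: 13.82
position: [520.2, 258.3, 200.0]
ee_rot: [-0.707, 0.011, -0.011, 0.707]
contact_force: [-0.6, 0.8, -2.8]
gripper_width: 10.5
0.64 [503.2, -341.5, 212.2, 168.3, -2.5]
0.75 [520.6, 258.1, 170.6, 121.4, -1.9]
0.74 [726.7, -161.4, 96.8, 55.8, -27.3]
0.56 [458.5, 63.8, 63.3, 19.9, -4.3]
now [520.2 258.5 199.9] 
axes(cols x,y,z)
 [[ 1.     0.     0.031]
 [-0.031  0.     1.   ]
 [ 0.    -1.     0.   ]] 
shift [ -2.2 164.9   0.5] rotvec [-0.  0.  0.]
[-0.58768575 -0.49864638 -3.99998889]
```

View pics/bay.png

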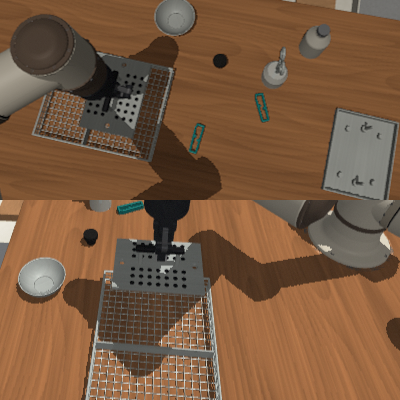

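```bash
python3 -m creep '[{"delta_pos":[-1.5,10,0.5],"rot":[0,0,0],"jaw":0},{"delta_pos":[0,16,0],"rot":[0,0,0],"jaw":0},{"delta_pos":[0,20,0],"rot":[0,0,0],"jaw":0},{"delta_pos":[0,20,0],"rot":[0,0,0],"jaw":0},{"delta_pos":[0,20,0],"rot":[0,0,0],"jaw":0},{"delta_pos":[0,20,0],"rot":[0,0,0],"jaw":0},{"delta_pos":[0,20,0],"rot":[0,0,0],"jaw":0},{"delta_pos":[0,16,0],"rot":[0,0,0],"jaw":0},{"delta_pos":[0,8,0],"rot":[0,0,0],"jaw":0},{"delta_pos":[0,4,0],"rot":[0,0,0],"jaw":0}]'
python3 -m creep '[{"delta_pos":[0,1,0],"rot":[0,0,0],"jaw":0},{"delta_pos":[0,1,0],"rot":[0,0,0],"jaw":0},{"delta_pos":[0,1,0],"rot":[0,0,0],"jaw":0},{"delta_pos":[0,1,0],"rot":[0,0,0],"jaw":0},{"delta_pos":[0,1,0],"rot":[0,0,0],"jaw":0},{"delta_pos":[0,1,0],"rot":[0,0,0],"jaw":0},{"delta_pos":[0,1,0],"rot":[0,0,0],"jaw":0},{"delta_pos":[0,1,0],"rot":[0,0,0],"jaw":0},{"delta_pos":[0,0,0],"rot":[0,0,0],"jaw":0},{"delta_pos":[0,0,0],"rot":[0,0,0],"jaw":0}]'
```

```text
clock: 14.85
position: [517.9, 258.4, 44.0]
ee_rot: [0.708, -0.012, 0.01, -0.706]
contact_force: [-0.2, -0.4, -3.6]
gripper_width: 10.8
clock: 15.68
position: [518.7, 259.0, 37.8]
ee_rot: [0.707, -0.011, 0.011, -0.707]
contact_force: [-0.2, 0.4, -3.8]
gripper_width: 11.0
```

```bash
python3 -m creep '[{"delta_pos":[0,0.5,0],"rot":[0,0,0],"jaw":0},{"delta_pos":[0,0.5,0],"rot":[0,0,0],"jaw":0},{"delta_pos":[0,0.5,0],"rot":[0,0,0],"jaw":0},{"delta_pos":[0,0.5,0],"rot":[0,0,0],"jaw":0},{"delta_pos":[0,0.3,0],"rot":[0,0,0],"jaw":0},{"delta_pos":[0,0,0],"rot":[0,0,0],"jaw":0},{"delta_pos":[0,0,0],"rot":[0,0,0],"jaw":0},{"delta_pos":[0,0,0],"rot":[0,0,0],"jaw":0},{"delta_pos":[0,0,0],"rot":[0,0,0],"jaw":0},{"delta_pos":[0,0,0],"rot":[0,0,0],"jaw":0}]'
python3 -m creep '[{"delta_pos":[0,0.5,0],"rot":[0,0,0],"jaw":0},{"delta_pos":[0,0.5,0],"rot":[0,0,0],"jaw":0},{"delta_pos":[0,0,0],"rot":[0,0,0],"jaw":0},{"delta_pos":[0,0,0],"rot":[0,0,0],"jaw":0},{"delta_pos":[0,0,0],"rot":[0,0,0],"jaw":0},{"delta_pos":[0,0,0],"rot":[0,0,0],"jaw":0},{"delta_pos":[0,0,0],"rot":[0,0,0],"jaw":0},{"delta_pos":[0,0,0],"rot":[0,0,0],"jaw":0},{"delta_pos":[0,0,0],"rot":[0,0,0],"jaw":0},{"delta_pos":[0,0,0],"rot":[0,0,0],"jaw":0}]'
```

```text
clock: 16.52
position: [518.7, 259.0, 35.6]
ee_rot: [-0.707, 0.011, -0.011, 0.707]
contact_force: [-0.3, -0.1, -4.3]
gripper_width: 10.7
clock: 17.35
position: [518.8, 258.9, 35.0]
ee_rot: [0.707, -0.011, 0.011, -0.707]
contact_force: [-0.9, -2.9, 4.4]
gripper_width: 11.0
```

```bash
python3 -m creep '[{"delta_pos":[0,0,0],"rot":[0,0,0],"jaw":12},{"delta_pos":[0,0,0],"rot":[0,0,0],"jaw":14},{"delta_pos":[0,0,0],"rot":[0,0,0],"jaw":17},{"delta_pos":[0,0,0],"rot":[0,0,0],"jaw":22},{"delta_pos":[0,0,0],"rot":[0,0,0],"jaw":30},{"delta_pos":[0,0,0],"rot":[0,0,0],"jaw":38},{"delta_pos":[0,0,0],"rot":[0,0,0],"jaw":40},{"delta_pos":[0,0,0],"rot":[0,0,0],"jaw":40},{"delta_pos":[0,0,0],"rot":[0,0,0],"jaw":40},{"delta_pos":[0,0,0],"rot":[0,0,0],"jaw":40}]'
python3 -m creep '[{"delta_pos":[0,-10,0],"rot":[0,0,0],"jaw":40},{"delta_pos":[0,-20,0],"rot":[0,0,0],"jaw":40},{"delta_pos":[0,-25,0],"rot":[0,0,0],"jaw":40},{"delta_pos":[0,-25,0],"rot":[0,0,0],"jaw":40},{"delta_pos":[0,-25,0],"rot":[0,0,0],"jaw":40},{"delta_pos":[0,-25,0],"rot":[0,0,0],"jaw":50},{"delta_pos":[0,-25,0],"rot":[0,0,0],"jaw":60},{"delta_pos":[0,-25,0],"rot":[0,0,0],"jaw":60},{"delta_pos":[0,-25,0],"rot":[0,0,0],"jaw":60},{"delta_pos":[0,-15,0],"rot":[0,0,0],"jaw":60}]'
python3 - <<'E'
from h import *
arm.get_image("side")
for d in arm.masks_of("side","plate_base"):print(d['p'],d['location'],rect("side",d['pixels'],12))
print(proj("side",[[518,259,12]]))
# forceps approach pose: from +y, tool pointing -y and 30deg down
a=np.deg2rad(5)
yd=np.array([np.sin(a)*.866,-np.cos(a)*.866,-.5]);g=np.array([669,-93.5,122])
to(g+yd*19-yd*120,yd,[np.cos(a),np.sin(a),0]);print(arm.read_state()['joints'])
E
```

```text
clock: 18.18
position: [518.7, 259.0, 34.6]
ee_rot: [-0.707, 0.011, -0.011, 0.707]
contact_force: [0.1, 0.0, 1.2]
gripper_width: 39.8
clock: 19.02
position: [519.5, 259.2, 258.9]
ee_rot: [-0.706, 0.009, -0.013, 0.708]
contact_force: [0.5, 0.3, -0.1]
gripper_width: 60.4
0.98 [351.8, 313.1] [522.3, 261.2, 169.9, 124.4, -1.7]
[[355.11998069 311.44656086]]
now [520.  259.7 259.1] 
axes(cols x,y,z)
 [[ 1.     0.007  0.031]
 [-0.031  0.005  1.   ]
 [ 0.007 -1.     0.005]] 
shift [ 149.    86.3 -262. ] rotvec [-0.763  1.303 -0.848]
[ 7.42269900e-01  2.87945241e-01 -6.44904760e-02  1.11894743e-03
 -1.21026132e+00 -2.34432794e+00]
```

```bash
python3 -m creep '[{"delta_pos":[10,1,-22],"rot":[0,0,0],"jaw":60},{"delta_pos":[10,1,-22],"rot":[0,0,0],"jaw":60},{"delta_pos":[10,1,-22],"rot":[0,0,0],"jaw":60},{"delta_pos":[10,1,-22],"rot":[0,0,0],"jaw":60},{"delta_pos":[10,1,-22],"rot":[0,0,0],"jaw":60},{"delta_pos":[10,1,-22],"rot":[0,0,0],"jaw":60},{"delta_pos":[10,1,-22],"rot":[0,0,0],"jaw":60},{"delta_pos":[10,1,-22],"rot":[0,0,0],"jaw":60},{"delta_pos":[10,1,-22],"rot":[0,0,0],"jaw":60},{"delta_pos":[10,1,-22],"rot":[0,0,0],"jaw":60}]'
python3 -m creep '[{"delta_pos":[0,0,0],"rot":[0,-0.1207,0],"jaw":60},{"delta_pos":[0,0,0],"rot":[0,-0.1207,0],"jaw":60},{"delta_pos":[0,0,0],"rot":[0,-0.1207,0],"jaw":60},{"delta_pos":[0,0,0],"rot":[0,-0.1207,0],"jaw":60},{"delta_pos":[0,0,0],"rot":[0,-0.1207,0],"jaw":60},{"delta_pos":[0,0,0],"rot":[0,-0.1207,0],"jaw":60},{"delta_pos":[0,0,0],"rot":[0,-0.1207,0],"jaw":60},{"delta_pos":[0,0,0],"rot":[0,-0.1207,0],"jaw":60},{"delta_pos":[0,0,0],"rot":[0,-0.1207,0],"jaw":60},{"delta_pos":[0,0,0],"rot":[0,-0.1207,0],"jaw":60}]'
python3 -m creep '[{"delta_pos":[0,0,0],"rot":[0,-0.1207,0],"jaw":60},{"delta_pos":[0,0,0],"rot":[0,-0.1207,0],"jaw":60},{"delta_pos":[0,0,0],"rot":[0,-0.1207,0],"jaw":60},{"delta_pos":[0,0,0],"rot":[0,-0.1207,0],"jaw":60},{"delta_pos":[0,0,0],"rot":[0,0,0.11],"jaw":60},{"delta_pos":[0,0,0],"rot":[0,0,0.11],"jaw":60},{"delta_pos":[0,0,0],"rot":[0,0,0.11],"jaw":60},{"delta_pos":[0,0,0],"rot":[0,0,0.11],"jaw":60},{"delta_pos":[0,0,0],"rot":[0,0,0.11],"jaw":60},{"delta_pos":[0,0,0],"rot":[0,0,0.11],"jaw":60}]'
python3 - <<'E'
from h import *
a=np.deg2rad(5)
yd=np.array([np.sin(a)*.866,-np.cos(a)*.866,-.5]);g=np.array([669,-93.5,122])
to(g+yd*19-yd*120,yd,[np.cos(a),np.sin(a),0]);print(arm.read_state()['joints'])
E
```

```text
clock: 19.95
position: [611.4, 34.7, 243.8]
ee_rot: [0.707, -0.012, 0.01, -0.707]
contact_force: [0.1, -0.2, 0.5]
gripper_width: 59.6
clock: 20.78
position: [611.1, 35.9, 243.7]
ee_rot: [-0.587, -0.393, 0.394, 0.588]
contact_force: [-0.5, -0.3, 0.3]
gripper_width: 60.1
clock: 21.62
position: [611.5, 36.3, 244.8]
ee_rot: [-0.622, -0.337, 0.649, 0.281]
contact_force: [0.1, -0.3, -0.5]
gripper_width: 60.3
now [611.5  36.3 244.8] 
axes(cols x,y,z)
 [[-0.07   0.055 -0.996]
 [ 0.784 -0.615 -0.089]
 [-0.617 -0.787 -0.   ]] 
shift [  7.7  85.8 -45.9] rotvec [0.002 0.001 0.382]
[ 0.56126765  0.43002763 -0.25268245  0.60976914 -1.28842837 -0.76829539]
```

```bash
python3 -m creep '[{"delta_pos":[0,0,-11],"rot":[0,0,0.0955],"jaw":60},{"delta_pos":[0,0,-11],"rot":[0,0,0.0955],"jaw":60},{"delta_pos":[0,0,-11],"rot":[0,0,0.0955],"jaw":60},{"delta_pos":[0,0,-11],"rot":[0,0,0.0955],"jaw":60},{"delta_pos":[0,0,0],"rot":[0,0,0],"jaw":60},{"delta_pos":[0,0,0],"rot":[0,0,0],"jaw":60},{"delta_pos":[0,0,0],"rot":[0,0,0],"jaw":60},{"delta_pos":[0,0,0],"rot":[0,0,0],"jaw":60},{"delta_pos":[0,0,0],"rot":[0,0,0],"jaw":60},{"delta_pos":[0,0,0],"rot":[0,0,0],"jaw":60}]'
python3 - <<'E'
from h import *
a=np.deg2rad(5)
yd=np.array([np.sin(a)*.866,-np.cos(a)*.866,-.5]);g=np.array([669,-93.5,122])
to(g+yd*19-yd*70,yd,[np.cos(a),np.sin(a),0]);print(arm.read_state()['joints'])
it=arm.get_image("top");isd=arm.get_image("side")
for d in arm.masks_of("side","forceps_shank"):print(d['p'],d['location'])
cv2.imwrite("pics/fa.png",np.hstack([it[100:260,260:440],isd[100:260,220:400]])[:,:,::-1].repeat(2,0).repeat(2,1))
E
```

```text
clock: 22.45
position: [655.5, 39.5, 245.9]
ee_rot: [-0.674, -0.215, 0.689, 0.155]
contact_force: [-0.3, 0.1, 0.1]
gripper_width: 60.2
now [655.5  39.5 245.9] 
axes(cols x,y,z)
 [[-0.042  0.076 -0.996]
 [ 0.504 -0.859 -0.087]
 [-0.863 -0.506 -0.002]] 
shift [ 39.6 127.   -1.6] rotvec [ 0.001 -0.002  0.007]
[ 0.58534507  0.5967888  -0.23930447  0.86658553 -1.47082954 -0.93933431]
0.6 [304.4, 153.0]
```

View pics/fa.png

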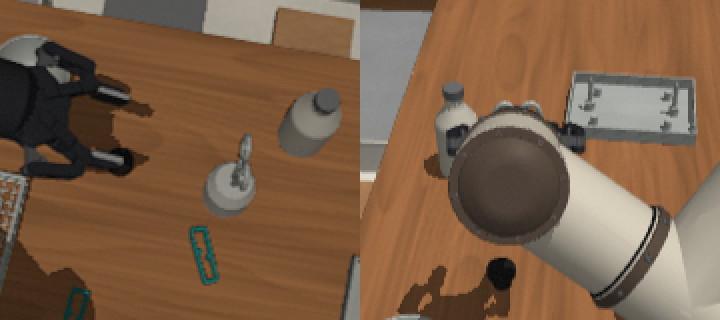

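```bash
python3 -m creep '[{"delta_pos":[4,12.7,-0.2],"rot":[0,0,0.007],"jaw":60},{"delta_pos":[4,12.7,-0.2],"rot":[0,0,0],"jaw":60},{"delta_pos":[4,12.7,-0.2],"rot":[0,0,0],"jaw":60},{"delta_pos":[4,12.7,-0.2],"rot":[0,0,0],"jaw":60},{"delta_pos":[4,12.7,-0.2],"rot":[0,0,0],"jaw":60},{"delta_pos":[4,12.7,-0.2],"rot":[0,0,0],"jaw":60},{"delta_pos":[4,12.7,-0.2],"rot":[0,0,0],"jaw":60},{"delta_pos":[4,12.7,-0.2],"rot":[0,0,0],"jaw":60},{"delta_pos":[4,12.7,-0.2],"rot":[0,0,0],"jaw":60},{"delta_pos":[4,12.7,-0.2],"rot":[0,0,0],"jaw":60}]'
python3 - <<'E'
from h import *
a=np.deg2rad(5)
yd=np.array([np.sin(a)*.866,-np.cos(a)*.866,-.5]);g=np.array([669,-93.5,122])
to(g+yd*19,yd,[np.cos(a),np.sin(a),0])
it=arm.get_image("top")
p,R=axes();print("tcp px",proj("top",p))
cv2.imwrite("pics/fb.png",cv2.resize(it[130:230,300:420,::-1],None,fx=5,fy=5,interpolation=2))
E
```

```text
clock: 23.43
position: [665.6, -50.7, 145.6]
ee_rot: [-0.674, -0.212, 0.691, 0.152]
contact_force: [0.6, -0.4, 0.7]
gripper_width: 59.7
now [665.6 -50.7 145.6] 
axes(cols x,y,z)
 [[-0.044  0.076 -0.996]
 [ 0.497 -0.864 -0.088]
 [-0.867 -0.498  0.   ]] 
shift [-1.  68.   0.4] rotvec [ 0.     0.    -0.002]
tcp px [[363.04311782 181.84654997]]
```

View pics/fb.png

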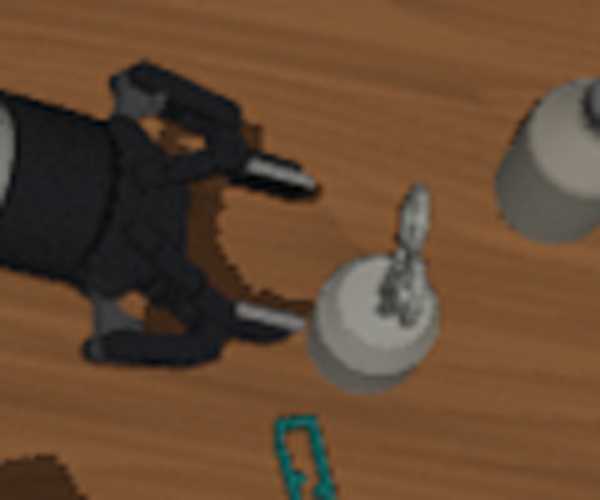

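```bash
python3 -m creep '[{"delta_pos":[0,8,0],"rot":[0,0,0],"jaw":60},{"delta_pos":[0,8,0],"rot":[0,0,0],"jaw":60},{"delta_pos":[0,8,0],"rot":[0,0,0],"jaw":60},{"delta_pos":[0,8,0],"rot":[0,0,0],"jaw":60},{"delta_pos":[0,8,0],"rot":[0,0,0],"jaw":60},{"delta_pos":[0,8,0],"rot":[0,0,0],"jaw":60},{"delta_pos":[-1,8,0],"rot":[0,0,0],"jaw":60},{"delta_pos":[0,8,0],"rot":[0,0,0],"jaw":60},{"delta_pos":[0,4,0],"rot":[0,0,0],"jaw":60},{"delta_pos":[0,0,0],"rot":[0,0,0],"jaw":60}]'
python3 -m creep '[{"delta_pos":[0,0,0],"rot":[0,0,0],"jaw":50},{"delta_pos":[0,0,0],"rot":[0,0,0],"jaw":42},{"delta_pos":[0,0,0],"rot":[0,0,0],"jaw":36},{"delta_pos":[0,0,0],"rot":[0,0,0],"jaw":32},{"delta_pos":[0,0,0],"rot":[0,0,0],"jaw":28},{"delta_pos":[0,0,0],"rot":[0,0,0],"jaw":25},{"delta_pos":[0,0,0],"rot":[0,0,0],"jaw":22},{"delta_pos":[0,0,0],"rot":[0,0,0],"jaw":20},{"delta_pos":[0,0,0],"rot":[0,0,0],"jaw":20},{"delta_pos":[0,0,0],"rot":[0,0,0],"jaw":20}]'
python3 -m creep '[{"delta_pos":[0,0,0],"rot":[0,0,0],"jaw":18},{"delta_pos":[0,0,0],"rot":[0,0,0],"jaw":16},{"delta_pos":[0,0,0],"rot":[0,0,0],"jaw":14},{"delta_pos":[0,0,0],"rot":[0,0,0],"jaw":10},{"delta_pos":[0,0,0],"rot":[0,0,0],"jaw":5},{"delta_pos":[0,0,0],"rot":[0,0,0],"jaw":0},{"delta_pos":[0,0,0],"rot":[0,0,0],"jaw":0},{"delta_pos":[0,0,0],"rot":[0,0,0],"jaw":0},{"delta_pos":[0,0,0],"rot":[0,0,0],"jaw":0},{"delta_pos":[0,0,0],"rot":[0,0,0],"jaw":0}]'
python3 - <<'E'
from h import *
it=arm.get_image("top");isd=arm.get_image("side")
for c in("top","side"):
  for d in arm.masks_of(c,"jar_mouth"):print(c,d['p'],d['location'])
to([669,-93.5,250],[0,0,-1],[1,0,0]);print(arm.read_state()['contact_force'],arm.read_state()['wrist_torque'])
cv2.imwrite("pics/fc.png",np.hstack([it[130:230,320:420],isd[130:230,250:350]])[:,:,::-1].repeat(3,0).repeat(3,1))
E
```

```text
clock: 24.32
position: [670.3, -110.2, 113.0]
ee_rot: [-0.674, -0.212, 0.691, 0.153]
contact_force: [-0.3, -0.8, 0.7]
gripper_width: 59.9
clock: 25.15
position: [670.7, -108.9, 113.5]
ee_rot: [-0.675, -0.212, 0.691, 0.152]
contact_force: [-0.3, -0.5, -0.8]
gripper_width: 19.9
clock: 25.98
position: [670.8, -108.9, 113.6]
ee_rot: [-0.675, -0.212, 0.69, 0.152]
contact_force: [0.5, 0.2, 0.8]
gripper_width: 17.0
top 0.53 [376.1, 200.1]
now [ 670.8 -108.9  113.6] 
axes(cols x,y,z)
 [[-0.044  0.076 -0.996]
 [ 0.496 -0.864 -0.088]
 [-0.867 -0.498 -0.   ]] 
shift [-110.5  -81.4    0.4] rotvec [ 0.046  0.08  -1.048]
[0.51377057 0.50106481 0.75293757] [1.64278016 0.0479657  0.14077946]
```

View pics/fc.png

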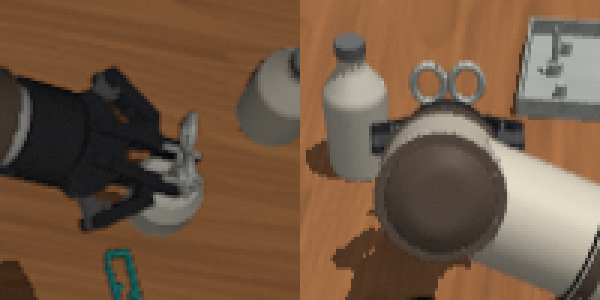

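```bash
python3 -m creep '[{"delta_pos":[-1.7,-1,0],"rot":[0,0,0],"jaw":0},{"delta_pos":[-3.5,-2,0],"rot":[0,0,0],"jaw":0},{"delta_pos":[-5.2,-3,0],"rot":[0,0,0],"jaw":0},{"delta_pos":[-6.9,-4,0],"rot":[0,0,0],"jaw":0},{"delta_pos":[-8.7,-5,0],"rot":[0,0,0],"jaw":0},{"delta_pos":[-8.7,-5,0],"rot":[0,0,0],"jaw":0},{"delta_pos":[-8.7,-5,0],"rot":[0,0,0],"jaw":0},{"delta_pos":[-8.7,-5,0],"rot":[0,0,0],"jaw":0},{"delta_pos":[-8.7,-5,0],"rot":[0,0,0],"jaw":0},{"delta_pos":[-8.7,-5,0],"rot":[0,0,0],"jaw":0}]'
python3 -m creep '[{"delta_pos":[-8.7,-5,0],"rot":[0,0,0],"jaw":0},{"delta_pos":[-8.7,-5,0],"rot":[0,0,0],"jaw":0},{"delta_pos":[-8.7,-5,0],"rot":[0,0,0],"jaw":0},{"delta_pos":[-8.7,-5,0],"rot":[0,0,0],"jaw":0},{"delta_pos":[-8.7,-5,0],"rot":[0,0,0],"jaw":0},{"delta_pos":[-8.7,-5,0],"rot":[0,0,0],"jaw":0},{"delta_pos":[-8.7,-5,0],"rot":[0,0,0],"jaw":0},{"delta_pos":[-8.7,-5,0],"rot":[0,0,0],"jaw":0},{"delta_pos":[-4,-2.5,0],"rot":[0,0,0],"jaw":0},{"delta_pos":[0,0,0],"rot":[0,0,0],"jaw":0}]'
python3 - <<'E'
from h import *
for c in("top","side"):
  arm.get_image(c)
  for n in("jar_mouth","forceps_mid"):
    for d in arm.masks_of(c,n):print(c,n,d['p'],d['location'])
to([590,100,250],[0,0,-1],[0,1,0]);s=arm.read_state();print(s['contact_force'],s['wrist_torque'],s['joints'])
E
```

```text
clock: 27.02
position: [670.7, -108.9, 195.0]
ee_rot: [-0.675, -0.212, 0.69, 0.152]
contact_force: [-1.0, -0.0, -1.4]
gripper_width: 16.8
clock: 27.85
position: [671.1, -108.6, 280.3]
ee_rot: [-0.675, -0.213, 0.69, 0.152]
contact_force: [0.6, -0.5, -1.1]
gripper_width: 16.9
top jar_mouth 0.66 [374.4, 196.1]
top forceps_mid 0.5 [394.1, 161.7]
side jar_mouth 0.97 [295.9, 198.8]
side forceps_mid 0.42 [365.2, 141.4]
now [ 670.6 -108.8  278. ] 
axes(cols x,y,z)
 [[-0.045  0.075 -0.996]
 [ 0.496 -0.864 -0.088]
 [-0.867 -0.498  0.001]] 
shift [ 131.5 -172.5   61.9] rotvec [-0.773 -1.334 -0.842]
[-0.88545461 -1.10333139 -1.1447754 ] [ 1.89609191  0.20608572 -0.02288263] [ 0.34788652  0.51475606 -0.3346639   1.03533249 -1.3424552  -0.85492502]
```

```bash
python3 -m creep '[{"delta_pos":[5,-9,3],"rot":[0,0,0],"jaw":0},{"delta_pos":[10.8,-18.7,6.1],"rot":[0,0,0],"jaw":0},{"delta_pos":[10.8,-18.7,6.1],"rot":[0,0,0],"jaw":0},{"delta_pos":[10.8,-18.7,6.1],"rot":[0,0,0],"jaw":0},{"delta_pos":[10.8,-18.7,6.1],"rot":[0,0,0],"jaw":0},{"delta_pos":[10.8,-18.7,6.1],"rot":[0,0,0],"jaw":0},{"delta_pos":[10.8,-18.7,6.1],"rot":[0,0,0],"jaw":0},{"delta_pos":[10.8,-18.7,6.1],"rot":[0,0,0],"jaw":0},{"delta_pos":[10.8,-18.7,6.1],"rot":[0,0,0],"jaw":0},{"delta_pos":[10.8,-18.7,6.1],"rot":[0,0,0],"jaw":0}]'
python3 -m creep '[{"delta_pos":[0,0,0],"rot":[0,0,-0.1163],"jaw":0},{"delta_pos":[0,0,0],"rot":[0,0,-0.1163],"jaw":0},{"delta_pos":[0,0,0],"rot":[0,0,-0.1163],"jaw":0},{"delta_pos":[0,0,0],"rot":[0,0,-0.1163],"jaw":0},{"delta_pos":[0,0,0],"rot":[0,0,-0.1163],"jaw":0},{"delta_pos":[0,0,0],"rot":[0,0,-0.1163],"jaw":0},{"delta_pos":[0,0,0],"rot":[0,0,-0.1163],"jaw":0},{"delta_pos":[0,0,0],"rot":[0,0,-0.1163],"jaw":0},{"delta_pos":[0,0,0],"rot":[0,0,-0.1163],"jaw":0},{"delta_pos":[0,0,0],"rot":[0,0,0],"jaw":0}]'
python3 - <<'E'
from h import *
a=np.deg2rad(-1.8)
to([553,430,200],[0,0,-1],[-np.sin(a),np.cos(a),0]);s=arm.read_state();print(s['contact_force'],s['joints'],s['gripper_width'])
E
```

```text
clock: 28.98
position: [594.3, 91.7, 278.3]
ee_rot: [-0.674, -0.212, 0.691, 0.152]
contact_force: [0.7, -1.0, -0.8]
gripper_width: 16.7
clock: 29.82
position: [595.5, 88.5, 280.6]
ee_rot: [0.478, 0.522, -0.519, -0.479]
contact_force: [1.2, 0.2, -0.3]
gripper_width: 16.4
now [595.5  88.5 280.6] 
axes(cols x,y,z)
 [[-0.084  0.003 -0.996]
 [ 0.996  0.004 -0.084]
 [ 0.003 -1.    -0.003]] 
shift [343.6  81.7  14. ] rotvec [ 5.000e-03 -1.456e+00  1.000e-03]
[ 1.18215292  0.15561123 -0.25108618] [ 0.4150997   0.31491648  0.02863819 -0.00230862 -1.28080439 -0.33070331] 16.372412188686177
```

```bash
python3 -m creep '[{"delta_pos":[0,0,0],"rot":[0,-0.1213,0],"jaw":0},{"delta_pos":[0,0,0],"rot":[0,-0.1213,0],"jaw":0},{"delta_pos":[0,0,0],"rot":[0,-0.1213,0],"jaw":0},{"delta_pos":[0,0,0],"rot":[0,-0.1213,0],"jaw":0},{"delta_pos":[0,0,0],"rot":[0,-0.1213,0],"jaw":0},{"delta_pos":[0,0,0],"rot":[0,-0.1213,0],"jaw":0},{"delta_pos":[0,0,0],"rot":[0,-0.1213,0],"jaw":0},{"delta_pos":[0,0,0],"rot":[0,-0.1213,0],"jaw":0},{"delta_pos":[0,0,0],"rot":[0,-0.1213,0],"jaw":0},{"delta_pos":[0,0,0],"rot":[0,-0.1213,0],"jaw":0}]'
python3 -m creep '[{"delta_pos":[0,0,0],"rot":[0,-0.1213,0],"jaw":0},{"delta_pos":[0,0,0],"rot":[0,-0.1213,0],"jaw":0},{"delta_pos":[5,0,-20],"rot":[0,0,0],"jaw":0},{"delta_pos":[5,0,-34],"rot":[0,0,0],"jaw":0},{"delta_pos":[5,0,-34],"rot":[0,0,0],"jaw":0},{"delta_pos":[5,0,-34],"rot":[0,0,0],"jaw":0},{"delta_pos":[5,0,-34],"rot":[0,0,0],"jaw":0},{"delta_pos":[5,0,-34],"rot":[0,0,0],"jaw":0},{"delta_pos":[5,0,-34],"rot":[0,0,0],"jaw":0},{"delta_pos":[5,0,-20],"rot":[0,0,0],"jaw":0}]'
python3 -m creep '[{"delta_pos":[0,0,-20],"rot":[0,0,-0.0655],"jaw":0},{"delta_pos":[0,0,-20],"rot":[0,0,-0.0655],"jaw":0},{"delta_pos":[0,0,-20],"rot":[0,0,-0.0655],"jaw":0},{"delta_pos":[0,0,-20],"rot":[0,0,-0.0655],"jaw":0},{"delta_pos":[0,0,-10],"rot":[0,0,-0.0655],"jaw":0},{"delta_pos":[0,0,0],"rot":[0,0,-0.0655],"jaw":0},{"delta_pos":[0,0,0],"rot":[0,0,-0.0655],"jaw":0},{"delta_pos":[0,0,0],"rot":[0,0,-0.0655],"jaw":0},{"delta_pos":[0,0,0],"rot":[0,0,0],"jaw":0},{"delta_pos":[0,0,0],"rot":[0,0,0],"jaw":0}]'
python3 - <<'E'
from h import *
a=np.deg2rad(-1.8);yd=np.array([-.5*np.cos(a),-.5*np.sin(a),-.866]);g=np.array([553,430,120])
to(g+19*yd,yd,[-np.sin(a),np.cos(a),0]);s=arm.read_state();print(s['contact_force'],s['joints'],s['gripper_width'])
it=arm.get_image("top");isd=arm.get_image("side")
cv2.imwrite("pics/fd.png",np.vstack([it[100:300,100:400],isd[150:400,200:500]])[:,:,::-1].repeat(1,0))
E
```

```text
clock: 30.65
position: [594.4, 90.7, 277.7]
ee_rot: [-0.092, -0.699, 0.703, 0.093]
contact_force: [-0.5, 0.1, -1.4]
gripper_width: 16.9
clock: 31.48
position: [560.3, 338.7, 276.6]
ee_rot: [-0.008, -0.705, 0.709, 0.009]
contact_force: [0.7, -0.4, -1.0]
gripper_width: 16.9
clock: 32.32
position: [564.3, 425.3, 275.3]
ee_rot: [-0.173, 0.683, -0.682, -0.193]
contact_force: [-0.2, -0.6, -1.1]
gripper_width: 16.8
now [564.3 425.3 275.3] 
axes(cols x,y,z)
 [[-0.865 -0.501 -0.027]
 [ 0.027  0.009 -1.   ]
 [ 0.501 -0.865  0.006]] 
shift [-68.  159.1  -5.5] rotvec [-0.007  0.     0.001]
[-0.24325281 -0.63759163 -1.09369924] [ 0.71495128  0.76535598  0.82202136 -0.37823274 -2.00540085  0.73206143] 16.84604777064471
```

View pics/fd.png

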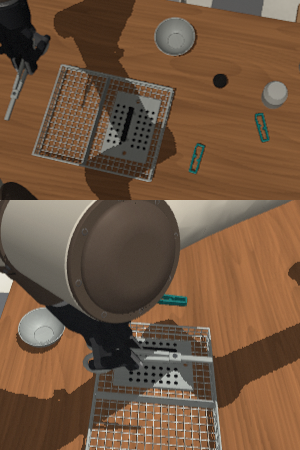

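```bash
python3 -m creep '[{"delta_pos":[-9.8,21.1,-0.5],"rot":[-0.007,0,0],"jaw":0},{"delta_pos":[-9.8,21.1,-0.5],"rot":[0,0,0],"jaw":0},{"delta_pos":[-9.8,21.1,-0.5],"rot":[0,0,0],"jaw":0},{"delta_pos":[-9.8,21.1,-0.5],"rot":[0,0,0],"jaw":0},{"delta_pos":[-9.8,21.1,-0.5],"rot":[0,0,0],"jaw":0},{"delta_pos":[-9.8,21.1,-0.5],"rot":[0,0,0],"jaw":0},{"delta_pos":[-9.8,21.1,-0.5],"rot":[0,0,0],"jaw":0},{"delta_pos":[-9.8,21.1,-0.5],"rot":[0,0,0],"jaw":0},{"delta_pos":[-9.8,21.1,-0.5],"rot":[0,0,0],"jaw":0},{"delta_pos":[-9.8,21.1,-0.5],"rot":[0,0,0],"jaw":0}]'
python3 - <<'E'
from h import *
a=np.deg2rad(-1.8);yd=np.array([-.5*np.cos(a),-.5*np.sin(a),-.866]);g=np.array([553,430,32])
to(g+19*yd,yd,[-np.sin(a),np.cos(a),0]);s=arm.read_state();print(s['contact_force'],s['joints'],s['gripper_width'])
isd=arm.get_image("side")
p,R=axes();print(proj("side",[p,p-19*R.as_matrix()[:,1]]))
cv2.imwrite("pics/fe.png",isd[200:400,200:500][:,:,::-1].repeat(2,0).repeat(2,1))
E
```

```text
clock: 33.25
position: [543.1, 431.9, 46.7]
ee_rot: [-0.173, 0.687, -0.679, -0.191]
contact_force: [0.7, 0.2, -1.1]
gripper_width: 16.5
now [543.1 431.9  46.7] 
axes(cols x,y,z)
 [[-0.867 -0.497 -0.029]
 [ 0.023  0.018 -1.   ]
 [ 0.498 -0.867 -0.004]] 
shift [-15.9  26.8   1.7] rotvec [ 0.003  0.004 -0.003]
[ 0.66964654  0.16502287 -1.097495  ] [ 0.73843667  0.87353612  0.46563268 -0.35567622 -1.55300382  0.88198876] 16.485567228876064
[[345.53393366 383.89165733]
 [340.68938469 379.58825834]]
```

View pics/fe.png

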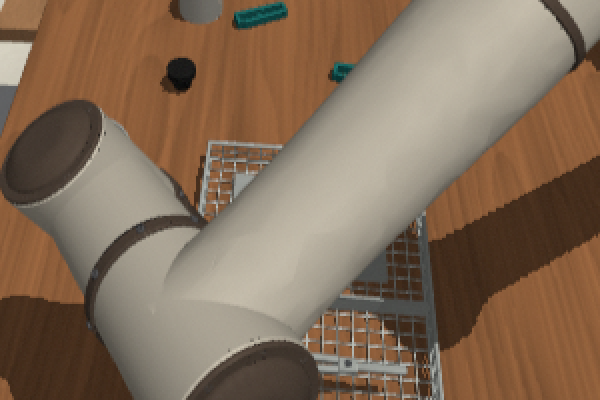

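```bash
python3 -m creep '[{"delta_pos":[-2,3.4,0.2],"rot":[0,0,0],"jaw":0},{"delta_pos":[-2,3.4,0.2],"rot":[0,0,0],"jaw":0},{"delta_pos":[-2,3.4,0.2],"rot":[0,0,0],"jaw":0},{"delta_pos":[-2,3.4,0.2],"rot":[0,0,0],"jaw":0},{"delta_pos":[-2,3.4,0.2],"rot":[0,0,0],"jaw":0},{"delta_pos":[-2,3.4,0.2],"rot":[0,0,0],"jaw":0},{"delta_pos":[-2,3.4,0.2],"rot":[0,0,0],"jaw":0},{"delta_pos":[-2,3.4,0],"rot":[0,0,0],"jaw":0},{"delta_pos":[0,0,0],"rot":[0,0,0],"jaw":0},{"delta_pos":[0,0,0],"rot":[0,0,0],"jaw":0}]'
python3 -m creep '[{"delta_pos":[-0.5,0.9,0],"rot":[0,0,0],"jaw":0},{"delta_pos":[-0.5,0.9,0],"rot":[0,0,0],"jaw":0},{"delta_pos":[-0.5,0.9,0],"rot":[0,0,0],"jaw":0},{"delta_pos":[-0.5,0.9,0],"rot":[0,0,0],"jaw":0},{"delta_pos":[0,0,0],"rot":[0,0,0],"jaw":0},{"delta_pos":[0,0,0],"rot":[0,0,0],"jaw":0},{"delta_pos":[0,0,0],"rot":[0,0,0],"jaw":0},{"delta_pos":[0,0,0],"rot":[0,0,0],"jaw":0},{"delta_pos":[0,0,0],"rot":[0,0,0],"jaw":0},{"delta_pos":[0,0,0],"rot":[0,0,0],"jaw":0}]'
```

```text
clock: 34.13
position: [543.9, 429.9, 14.0]
ee_rot: [-0.173, 0.687, -0.679, -0.194]
contact_force: [0.8, -0.3, -1.4]
gripper_width: 16.2
clock: 34.97
position: [544.0, 430.1, 10.4]
ee_rot: [-0.173, 0.687, -0.679, -0.193]
contact_force: [0.9, -0.1, -0.9]
gripper_width: 16.8
```

```bash
python3 -m creep '[{"delta_pos":[-0.4,0.8,0],"rot":[0,0,0],"jaw":0},{"delta_pos":[0,0,0],"rot":[0,0,0],"jaw":17},{"delta_pos":[0,0,0],"rot":[0,0,0],"jaw":19},{"delta_pos":[0,0,0],"rot":[0,0,0],"jaw":22},{"delta_pos":[0,0,0],"rot":[0,0,0],"jaw":26},{"delta_pos":[0,0,0],"rot":[0,0,0],"jaw":30},{"delta_pos":[0,0,0],"rot":[0,0,0],"jaw":34},{"delta_pos":[0,0,0],"rot":[0,0,0],"jaw":34},{"delta_pos":[0,0,0],"rot":[0,0,0],"jaw":34},{"delta_pos":[0,0,0],"rot":[0,0,0],"jaw":34}]'
python3 -m creep '[{"delta_pos":[2.5,-4.3,0],"rot":[0,0,0],"jaw":34},{"delta_pos":[5,-8.7,0],"rot":[0,0,0],"jaw":34},{"delta_pos":[5,-8.7,0],"rot":[0,0,0],"jaw":34},{"delta_pos":[10,-17.4,0],"rot":[0,0,0],"jaw":34},{"delta_pos":[13,-22.6,0],"rot":[0,0,0],"jaw":34},{"delta_pos":[13,-22.6,0],"rot":[0,0,0],"jaw":34},{"delta_pos":[13,-22.6,0],"rot":[0,0,0],"jaw":34},{"delta_pos":[13,-22.6,0],"rot":[0,0,0],"jaw":34},{"delta_pos":[13,-22.6,0],"rot":[0,0,0],"jaw":34},{"delta_pos":[13,-22.6,0],"rot":[0,0,0],"jaw":34}]'
python3 -m creep '[{"delta_pos":[0,0,22],"rot":[0,0,0.065],"jaw":50},{"delta_pos":[0,0,33],"rot":[0,0,0.065],"jaw":50},{"delta_pos":[0,0,33],"rot":[0,0,0.065],"jaw":50},{"delta_pos":[0,0,33],"rot":[0,0,0.065],"jaw":50},{"delta_pos":[0,0,33],"rot":[0,0,0.065],"jaw":50},{"delta_pos":[0,0,33],"rot":[0,0,0.065],"jaw":50},{"delta_pos":[0,0,33],"rot":[0,0,0.065],"jaw":50},{"delta_pos":[0,0,33],"rot":[0,0,0.065],"jaw":50},{"delta_pos":[0,0,33],"rot":[0,0,0],"jaw":50},{"delta_pos":[0,0,20],"rot":[0,0,0],"jaw":50}]'
cat >> h.py <<'E'
def teal():
  for c in("top","side"):
    im=arm.get_image(c)
    m=cv2.inRange(cv2.cvtColor(im,cv2.COLOR_RGB2HSV),(80,90,30),(100,255,255))
    n,l,st,ce=cv2.connectedComponentsWithStats(cv2.dilate(m,np.ones((3,3))))
    for i in range(1,n):
        if st[i,4]>20: print(c,ce[i].round(1),st[i,4],rect(c,(l==i)&(m>0),12 if c=="top" else 8))
E
python3 - <<'E'
from h import *
teal()
for c in("top","side"):
  for n in("forceps_mid","jar_mouth"):
    for d in arm.masks_of(c,n):print(c,n,d['p'],d['location'],d['pixels'].sum(),rect(c,d['pixels'],9))
to([577,-77,150],[0,0,-1],[1,0,0])
it=arm.get_image("top");isd=arm.get_image("side")
cv2.imwrite("pics/ff.png",np.hstack([it[140:300,100:320],isd[240:400,240:460]])[:,:,::-1].repeat(2,0).repeat(2,1)[:,:800])
print(arm.read_state()['joints'])
E
```

```text
clock: 35.8
position: [543.9, 430.1, 9.5]
ee_rot: [-0.173, 0.687, -0.679, -0.193]
contact_force: [-0.3, -0.7, 0.4]
gripper_width: 34.0
clock: 36.63
position: [544.2, 429.2, 214.2]
ee_rot: [-0.172, 0.688, -0.679, -0.192]
contact_force: [0.5, 0.5, 0.7]
gripper_width: 34.1
clock: 37.47
position: [533.2, 120.8, 212.0]
ee_rot: [0.011, 0.709, -0.705, -0.012]
contact_force: [1.4, 0.5, -1.0]
gripper_width: 49.8
top [361.5 226.9] 295 [581.0, -76.5, 75.3, 22.7, 24.3]
top [311.3 271. ] 293 [444.8, 32.2, 75.3, 23.1, -6.3]
side [329.5 207.2] 280 [584.3, -81.0, 78.3, 32.1, 22.5]
side [380.3 237.1] 350 [447.3, 28.0, 76.5, 33.8, -7.2]
top jar_mouth 0.67 [375.2, 194.2] 548 [674.1, -95.7, 76.1, 63.6, -23.9]
side forceps_mid 0.72 [336.3, 392.6] 1066 [531.1, 418.1, 181.3, 52.9, 3.0]
side jar_mouth 0.66 [298.3, 198.7] 661 [675.5, -132.0, 153.9, 64.3, -83.8]
side jar_mouth 0.53 [359.0, 347.2] 2501 [518.9, 304.8, 302.7, 257.4, 87.7]
now [535.2 124.3 210.6] 
axes(cols x,y,z)
 [[-1.    -0.002 -0.03 ]
 [ 0.03   0.005 -1.   ]
 [ 0.002 -1.    -0.005]] 
shift [-48.   59.5 200.2] rotvec [0.002 1.54  0.005]
[ 0.5208443   0.27455672 -0.20840667 -0.00589831 -1.08867998  1.02297395]
```

View pics/ff.png

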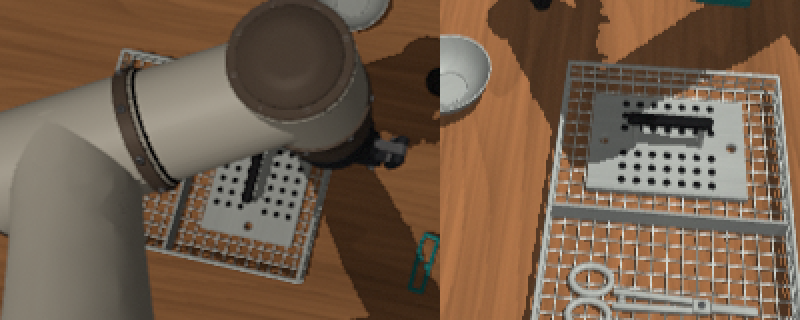

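Run:
```python
from h import *
b=tri([380.3,237.1],[311.3,271]);print(b)
a=np.deg2rad(-6.7)
to([b[0],b[1],60],[0,0,-1],[-np.sin(a),np.cos(a),0])
```

```text
[446.30244438  31.08917296  10.8931869 ]
now [535.  124.5 209.9] 
axes(cols x,y,z)
 [[-1.    -0.003 -0.03 ]
 [ 0.03   0.004 -1.   ]
 [ 0.003 -1.    -0.004]] 
shift [ 85.4 149.8  96.6] rotvec [0.004 0.087 0.004]
```

```bash
python3 -m creep '[{"delta_pos":[8.6,15,9.6],"rot":[0.004,0,0.004],"jaw":50},{"delta_pos":[8.6,15,9.6],"rot":[0,0,0],"jaw":50},{"delta_pos":[8.6,15,9.6],"rot":[0,0,0],"jaw":50},{"delta_pos":[8.6,15,9.6],"rot":[0,0,0],"jaw":50},{"delta_pos":[8.6,15,9.6],"rot":[0,0,0],"jaw":50},{"delta_pos":[8.6,15,9.6],"rot":[0,0,0],"jaw":50},{"delta_pos":[8.6,15,9.6],"rot":[0,0,0],"jaw":50},{"delta_pos":[8.6,15,9.6],"rot":[0,0,0],"jaw":50},{"delta_pos":[8.6,15,9.6],"rot":[0,0,0],"jaw":50},{"delta_pos":[8.6,15,9.6],"rot":[0,0.087,0],"jaw":50}]'
python3 -m creep '[{"delta_pos":[0,8,0],"rot":[0,0,0],"jaw":50},{"delta_pos":[0,8,0],"rot":[0,0,0],"jaw":50},{"delta_pos":[0,8,0],"rot":[0,0,0],"jaw":50},{"delta_pos":[0,8,0],"rot":[0,0,0],"jaw":50},{"delta_pos":[0,8,0],"rot":[0,0,0],"jaw":50},{"delta_pos":[0,5,0],"rot":[0,0,0],"jaw":50},{"delta_pos":[0,3,0],"rot":[0,0,0],"jaw":50},{"delta_pos":[0,0,0],"rot":[0,0,0],"jaw":50},{"delta_pos":[0,0,0],"rot":[0,0,0],"jaw":50},{"delta_pos":[0,0,0],"rot":[0,0,0],"jaw":50}]'
python3 - <<'E'
from h import *
teal();to([445.5,31.5,2.5],[0,0,-1],[.1167,.9932,0])
E
```

```text
clock: 38.7
position: [445.9, 30.7, 59.2]
ee_rot: [-0.042, -0.706, 0.706, 0.041]
contact_force: [-0.8, 0.2, 0.4]
gripper_width: 50.1
clock: 39.53
position: [446.1, 30.3, 12.1]
ee_rot: [0.042, 0.706, -0.706, -0.041]
contact_force: [0.1, 1.3, 0.8]
gripper_width: 50.2
top [361.5 226.9] 296 [580.9, -76.3, 75.3, 23.3, 24.3]
side [329.5 207.2] 280 [584.3, -81.0, 78.3, 32.1, 22.5]
side [371.5 236. ] 150 [470.9, 24.9, 33.6, 27.8, 80.9]
side [390.6 238.5] 119 [420.6, 30.5, 32.3, 23.2, 80.2]
now [446.1  30.3  12.2] 
axes(cols x,y,z)
 [[-0.993  0.001 -0.118]
 [ 0.118  0.    -0.993]
 [-0.001 -1.    -0.   ]] 
shift [ 0.8  9.7 -1.1] rotvec [ 0.    -0.001 -0.001]
```

```bash
python3 -m creep '[{"delta_pos":[0,3,-1],"rot":[0,0,0],"jaw":50},{"delta_pos":[0,3,0],"rot":[0,0,0],"jaw":50},{"delta_pos":[0,3,0],"rot":[0,0,0],"jaw":50},{"delta_pos":[0,0,0],"rot":[0,0,0],"jaw":40},{"delta_pos":[0,0,0],"rot":[0,0,0],"jaw":32},{"delta_pos":[0,0,0],"rot":[0,0,0],"jaw":26},{"delta_pos":[0,0,0],"rot":[0,0,0],"jaw":22},{"delta_pos":[0,0,0],"rot":[0,0,0],"jaw":10},{"delta_pos":[0,0,0],"rot":[0,0,0],"jaw":0},{"delta_pos":[0,0,0],"rot":[0,0,0],"jaw":0}]'
python3 -m creep '[{"delta_pos":[0,0,0],"rot":[0,0,0],"jaw":0},{"delta_pos":[0,0,0],"rot":[0,0,0],"jaw":0},{"delta_pos":[0,-4,0],"rot":[0,0,0],"jaw":0},{"delta_pos":[0,-10,0],"rot":[0,0,0],"jaw":0},{"delta_pos":[0,-16,0],"rot":[0,0,0],"jaw":0},{"delta_pos":[0,-20,0],"rot":[0,0,0],"jaw":0},{"delta_pos":[0,-20,0],"rot":[0,0,0],"jaw":0},{"delta_pos":[0,-20,0],"rot":[0,0,0],"jaw":0},{"delta_pos":[0,-20,0],"rot":[0,0,0],"jaw":0},{"delta_pos":[0,-10,0],"rot":[0,0,0],"jaw":0}]'
python3 - <<'E'
from h import *
a=np.deg2rad(-1.8)
to([449,383,120],[0,0,-1],[-np.sin(a),np.cos(a),0]);print(arm.read_state()['contact_force'])
E
```

```text
clock: 40.47
position: [446.0, 31.2, 3.0]
ee_rot: [-0.042, -0.706, 0.706, 0.041]
contact_force: [-0.1, -0.4, 2.1]
gripper_width: 22.5
clock: 41.3
position: [446.8, 31.5, 125.1]
ee_rot: [0.043, 0.706, -0.705, -0.04]
contact_force: [-0.0, 0.3, 0.3]
gripper_width: 22.3
now [446.8  31.5 125.1] 
axes(cols x,y,z)
 [[-0.993  0.004 -0.117]
 [ 0.117  0.001 -0.993]
 [-0.004 -1.    -0.002]] 
shift [  39.1    5.5 -349.3] rotvec [ 0.001 -0.086 -0.004]
[-0.0051395   0.33295987  0.34342609]
```

```bash
python3 -m creep '[{"delta_pos":[4,0.5,-30],"rot":[0,0,0],"jaw":0},{"delta_pos":[4,0.5,-36],"rot":[0,0,0],"jaw":0},{"delta_pos":[4,0.5,-36],"rot":[0,0,0],"jaw":0},{"delta_pos":[4,0.5,-36],"rot":[0,0,0],"jaw":0},{"delta_pos":[4,0.5,-36],"rot":[0,0,0],"jaw":0},{"delta_pos":[4,0.5,-36],"rot":[0,0,0],"jaw":0},{"delta_pos":[4,0.5,-36],"rot":[0,0,0],"jaw":0},{"delta_pos":[4,0.5,-36],"rot":[0,0,0],"jaw":0},{"delta_pos":[4,0.5,-36],"rot":[0,0,0],"jaw":0},{"delta_pos":[4,0.5,-30],"rot":[0,-0.086,0],"jaw":0}]'
python3 -m creep '[{"delta_pos":[0,0,0],"rot":[0,0,0],"jaw":0},{"delta_pos":[0,0,0],"rot":[0,0,0],"jaw":0},{"delta_pos":[0,0,0],"rot":[0,0,0],"jaw":0},{"delta_pos":[0,10,0],"rot":[0,0,0],"jaw":0},{"delta_pos":[0,10,0],"rot":[0,0,0],"jaw":0},{"delta_pos":[0,10,0],"rot":[0,0,0],"jaw":0},{"delta_pos":[0,10,0],"rot":[0,0,0],"jaw":0},{"delta_pos":[0,10,0],"rot":[0,0,0],"jaw":0},{"delta_pos":[0,0,0],"rot":[0,0,0],"jaw":0},{"delta_pos":[0,0,0],"rot":[0,0,0],"jaw":0}]'
python3 - <<'E'
from h import *
a=np.deg2rad(-1.8)
to([449,383,7],[0,0,-1],[-np.sin(a),np.cos(a),0])
E
```

```text
clock: 42.13
position: [446.8, 383.8, 117.5]
ee_rot: [-0.011, -0.707, 0.707, 0.01]
contact_force: [-0.1, -0.7, -0.7]
gripper_width: 22.3
clock: 42.97
position: [446.9, 380.9, 66.7]
ee_rot: [-0.011, -0.706, 0.708, 0.012]
contact_force: [-0.2, -0.6, -0.5]
gripper_width: 22.5
now [446.9 380.9  66.7] 
axes(cols x,y,z)
 [[-0.999 -0.001 -0.032]
 [ 0.032 -0.002 -0.999]
 [ 0.001 -1.     0.002]] 
shift [-2.  59.7 -2.3] rotvec [-0.002 -0.001  0.001]
```

```bash
python3 -m creep '[{"delta_pos":[-1,8,-1],"rot":[0,0,0],"jaw":0},{"delta_pos":[-1,8,-1],"rot":[0,0,0],"jaw":0},{"delta_pos":[0,8,0],"rot":[0,0,0],"jaw":0},{"delta_pos":[0,8,0],"rot":[0,0,0],"jaw":0},{"delta_pos":[0,8,0],"rot":[0,0,0],"jaw":0},{"delta_pos":[0,7,0],"rot":[0,0,0],"jaw":0},{"delta_pos":[0,5,0],"rot":[0,0,0],"jaw":0},{"delta_pos":[0,3,0],"rot":[0,0,0],"jaw":0},{"delta_pos":[0,2,0],"rot":[0,0,0],"jaw":0},{"delta_pos":[0,1.5,0],"rot":[0,0,0],"jaw":0}]'
python3 -m creep '[{"delta_pos":[0,0.5,0],"rot":[0,0,0],"jaw":0},{"delta_pos":[0,0,0],"rot":[0,0,0],"jaw":0},{"delta_pos":[0,0,0],"rot":[0,0,0],"jaw":24},{"delta_pos":[0,0,0],"rot":[0,0,0],"jaw":26},{"delta_pos":[0,0,0],"rot":[0,0,0],"jaw":29},{"delta_pos":[0,0,0],"rot":[0,0,0],"jaw":32},{"delta_pos":[0,0,0],"rot":[0,0,0],"jaw":32},{"delta_pos":[0,0,0],"rot":[0,0,0],"jaw":32},{"delta_pos":[0,0,0],"rot":[0,0,0],"jaw":32},{"delta_pos":[0,0,0],"rot":[0,0,0],"jaw":32}]'
python3 -m creep '[{"delta_pos":[0,-5,0],"rot":[0,0,0],"jaw":32},{"delta_pos":[0,-10,0],"rot":[0,0,0],"jaw":32},{"delta_pos":[0,-15,0],"rot":[0,0,0],"jaw":32},{"delta_pos":[0,-20,0],"rot":[0,0,0],"jaw":32},{"delta_pos":[0,-20,0],"rot":[0,0,0],"jaw":32},{"delta_pos":[0,-20,0],"rot":[0,0,0],"jaw":50},{"delta_pos":[0,-20,0],"rot":[0,0,0],"jaw":50},{"delta_pos":[0,-10,0],"rot":[0,0,0],"jaw":50},{"delta_pos":[0,0,0],"rot":[0,0,0],"jaw":50},{"delta_pos":[0,0,0],"rot":[0,0,0],"jaw":50}]'
python3 - <<'E'
from h import *
teal()
a=np.deg2rad(23.7)
to([582,-77,120],[0,0,-1],[-np.sin(a),np.cos(a),0])
E
```

```text
clock: 43.8
position: [449.3, 383.5, 9.1]
ee_rot: [-0.011, -0.707, 0.707, 0.011]
contact_force: [-0.2, -0.5, -1.0]
gripper_width: 22.2
clock: 44.63
position: [449.6, 384.8, 9.1]
ee_rot: [0.012, 0.708, -0.706, -0.011]
contact_force: [-1.4, 5.6, -0.8]
gripper_width: 31.9
clock: 45.47
position: [448.8, 382.7, 128.5]
ee_rot: [-0.011, -0.707, 0.707, 0.012]
contact_force: [0.4, -0.5, 0.2]
gripper_width: 50.0
top [361.5 226.8] 297 [580.8, -76.1, 75.4, 23.8, 23.1]
top [177.8 244.8] 312 [447.6, 386.6, 74.6, 26.3, -1.3]
side [329.5 207.2] 280 [584.3, -81.0, 78.3, 32.1, 22.5]
side [390.4 368.1] 608 [449.5, 381.0, 77.7, 28.2, -1.2]
now [448.5 382.3 127.2] 
axes(cols x,y,z)
 [[-0.999 -0.002 -0.032]
 [ 0.032 -0.003 -0.999]
 [ 0.002 -1.     0.003]] 
shift [-148.4    8.3  454.7] rotvec [-0.003 -0.446  0.003]
```

```bash
python3 -m creep '[{"delta_pos":[-10.6,0,20],"rot":[0,0,0],"jaw":50},{"delta_pos":[-10.6,0,32],"rot":[0,0,0],"jaw":50},{"delta_pos":[-10.6,0,35],"rot":[0,0,0],"jaw":50},{"delta_pos":[-10.6,0,35],"rot":[0,0,0],"jaw":50},{"delta_pos":[-10.6,0,35],"rot":[0,0,0],"jaw":50},{"delta_pos":[-10.6,0,35],"rot":[0,0,0],"jaw":50},{"delta_pos":[-10.6,0,35],"rot":[0,0,0],"jaw":50},{"delta_pos":[-10.6,0,35],"rot":[0,0,0],"jaw":50},{"delta_pos":[-10.6,0,35],"rot":[0,0,0],"jaw":50},{"delta_pos":[-10.6,0,35],"rot":[0,0,0],"jaw":50}]'
python3 -m creep '[{"delta_pos":[-10.6,2,35],"rot":[0,0,0],"jaw":50},{"delta_pos":[-10.6,2,35],"rot":[0,0,0],"jaw":50},{"delta_pos":[-10.6,2,33],"rot":[0,0,0],"jaw":50},{"delta_pos":[-10.6,2,20],"rot":[0,0,0],"jaw":50},{"delta_pos":[0,0,0],"rot":[0,-0.112,0],"jaw":50},{"delta_pos":[0,0,0],"rot":[0,-0.112,0],"jaw":50},{"delta_pos":[0,0,0],"rot":[0,-0.112,0],"jaw":50},{"delta_pos":[0,0,0],"rot":[0,-0.11,0],"jaw":50},{"delta_pos":[0,0,0],"rot":[0,0,0],"jaw":50},{"delta_pos":[0,0,0],"rot":[0,0,0],"jaw":50}]'
python3 - <<'E'
from h import *
a=np.deg2rad(23.5)
to([582,-77,2.5],[0,0,-1],[-np.sin(a),np.cos(a),0]);teal()
E
```

```text
clock: 46.4
position: [543.8, 46.1, 127.3]
ee_rot: [-0.01, -0.707, 0.708, 0.012]
contact_force: [0.7, 0.4, -0.3]
gripper_width: 50.2
clock: 47.23
position: [582.2, -76.2, 119.5]
ee_rot: [-0.145, 0.692, -0.692, 0.143]
contact_force: [0.2, -0.4, 0.5]
gripper_width: 49.5
now [582.2 -76.2 119.5] 
axes(cols x,y,z)
 [[-0.917 -0.003  0.4  ]
 [-0.4   -0.001 -0.917]
 [ 0.003 -1.    -0.001]] 
shift [  0.2 117.    0.7] rotvec [0.001 0.001 0.003]
top [362.8 232.2] 191 [567.3, -81.7, 46.3, 23.8, 18.5]
top [177.3 244.6] 358 [447.6, 386.7, 76.7, 26.6, -1.3]
side [329.3 207.3] 283 [584.3, -80.9, 78.3, 32.2, 22.5]
side [390.4 368.1] 619 [449.4, 381.1, 77.7, 28.3, -1.7]
```

```bash
python3 -m creep '[{"delta_pos":[6,14,0.7],"rot":[0,0,0],"jaw":45},{"delta_pos":[0,14,0],"rot":[0,0,0],"jaw":45},{"delta_pos":[0,14,0],"rot":[0,0,0],"jaw":45},{"delta_pos":[0,14,0],"rot":[0,0,0],"jaw":45},{"delta_pos":[0,14,0],"rot":[0,0,0],"jaw":45},{"delta_pos":[0,14,0],"rot":[0,0,0],"jaw":45},{"delta_pos":[0,12,0],"rot":[0,0,0],"jaw":45},{"delta_pos":[0,10,0],"rot":[0,0,0],"jaw":45},{"delta_pos":[0,7,0],"rot":[0,0,0],"jaw":45},{"delta_pos":[0,4,0],"rot":[0,0,0],"jaw":45}]'
python3 -m creep '[{"delta_pos":[0,0,0],"rot":[0,0,0],"jaw":40},{"delta_pos":[0,0,0],"rot":[0,0,0],"jaw":34},{"delta_pos":[0,0,0],"rot":[0,0,0],"jaw":30},{"delta_pos":[0,0,0],"rot":[0,0,0],"jaw":26},{"delta_pos":[0,0,0],"rot":[0,0,0],"jaw":22},{"delta_pos":[0,0,0],"rot":[0,0,0],"jaw":10},{"delta_pos":[0,0,0],"rot":[0,0,0],"jaw":0},{"delta_pos":[0,0,0],"rot":[0,0,0],"jaw":0},{"delta_pos":[0,0,0],"rot":[0,0,0],"jaw":0},{"delta_pos":[0,0,0],"rot":[0,0,0],"jaw":0}]'
python3 -m creep '[{"delta_pos":[0,0,0],"rot":[0,0,0],"jaw":0},{"delta_pos":[0,0,0],"rot":[0,0,0],"jaw":0},{"delta_pos":[0,-4,0],"rot":[0,0,0],"jaw":0},{"delta_pos":[0,-10,0],"rot":[0,0,0],"jaw":0},{"delta_pos":[0,-16,0],"rot":[0,0,0],"jaw":0},{"delta_pos":[0,-20,0],"rot":[0,0,0],"jaw":0},{"delta_pos":[0,-20,0],"rot":[0,0,0],"jaw":0},{"delta_pos":[0,-20,0],"rot":[0,0,0],"jaw":0},{"delta_pos":[0,-20,0],"rot":[0,0,0],"jaw":0},{"delta_pos":[0,-10,0],"rot":[0,0,0],"jaw":0}]'
python3 - <<'E'
from h import *
a=np.deg2rad(-1.8)
to([532,386,120],[0,0,-1],[-np.sin(a),np.cos(a),0]);print(arm.read_state()['contact_force'])
for n in("jar_mouth","stopper_mid"):
  for c in("top","side"):
    arm.get_image(c)
    for d in arm.masks_of(c,n):print(c,n,round(d['p'],2),d['location'],d['pixels'].sum())
E
```

```text
clock: 48.17
position: [577.4, -79.1, 2.9]
ee_rot: [0.146, -0.692, 0.692, -0.145]
contact_force: [0.3, 0.3, 0.4]
gripper_width: 45.0
clock: 49.0
position: [578.5, -79.1, 4.9]
ee_rot: [0.145, -0.692, 0.692, -0.146]
contact_force: [-0.2, 0.2, 5.4]
gripper_width: 22.3
clock: 49.83
position: [578.9, -79.2, 127.0]
ee_rot: [0.144, -0.692, 0.692, -0.147]
contact_force: [0.9, 0.3, -0.5]
gripper_width: 22.3
now [578.9 -79.2 127. ] 
axes(cols x,y,z)
 [[-0.915  0.005  0.403]
 [-0.403 -0.    -0.915]
 [-0.004 -1.     0.002]] 
shift [-144.4    6.7 -444.7] rotvec [-0.001  0.446 -0.005]
[ 0.86169085  0.3263265  -0.47423178]
top jar_mouth 0.58 [197.8, 207.2] 1029
side jar_mouth 0.63 [297.5, 198.0] 636
side jar_mouth 0.52 [355.3, 316.4] 3761
top stopper_mid 0.43 [227.3, 228.7] 2793
side stopper_mid 0.52 [292.2, 237.8] 174
```

```bash
python3 -m creep '[{"delta_pos":[-10.1,0,-22],"rot":[0,0,0],"jaw":0},{"delta_pos":[-10.1,0,-32],"rot":[0,0,0],"jaw":0},{"delta_pos":[-10.1,0,-34],"rot":[0,0,0],"jaw":0},{"delta_pos":[-10.1,0,-34],"rot":[0,0,0],"jaw":0},{"delta_pos":[-10.1,0,-34],"rot":[0,0,0],"jaw":0},{"delta_pos":[-10.1,0,-34],"rot":[0,0,0],"jaw":0},{"delta_pos":[-10.1,0,-34],"rot":[0,0,0],"jaw":0},{"delta_pos":[-10.1,0,-34],"rot":[0,0,0],"jaw":0},{"delta_pos":[-10.1,0,-34],"rot":[0,0,0],"jaw":0},{"delta_pos":[-10.1,0,-34],"rot":[0,0,0],"jaw":0}]'
python3 -m creep '[{"delta_pos":[-10.1,0,-34],"rot":[0,0,0],"jaw":0},{"delta_pos":[-10.1,0,-34],"rot":[0,0,0],"jaw":0},{"delta_pos":[-10.1,0,-32],"rot":[0,0,0],"jaw":0},{"delta_pos":[-10.1,0,-20],"rot":[0,0,0],"jaw":0},{"delta_pos":[0,0,0],"rot":[0,0.112,0],"jaw":0},{"delta_pos":[0,0,0],"rot":[0,0.112,0],"jaw":0},{"delta_pos":[0,0,0],"rot":[0,0.112,0],"jaw":0},{"delta_pos":[0,0,0],"rot":[0,0.11,0],"jaw":0},{"delta_pos":[0,0,0],"rot":[0,0,0],"jaw":0},{"delta_pos":[0,0,0],"rot":[0,0,0],"jaw":0}]'
python3 - <<'E'
from h import *
a=np.deg2rad(-1.8)
to([529,385,9],[0,0,-1],[-np.sin(a),np.cos(a),0])
E
```

```text
clock: 51.07
position: [538.2, 261.4, 122.9]
ee_rot: [0.146, -0.692, 0.692, -0.145]
contact_force: [0.5, -0.1, 0.5]
gripper_width: 22.5
clock: 51.9
position: [527.5, 385.8, 122.8]
ee_rot: [-0.01, -0.707, 0.708, 0.011]
contact_force: [-0.4, -0.9, -0.5]
gripper_width: 22.2
now [527.5 385.8 122.8] 
axes(cols x,y,z)
 [[-1.    -0.001 -0.029]
 [ 0.029 -0.001 -1.   ]
 [ 0.001 -1.     0.001]] 
shift [ -1.6 113.8   0.6] rotvec [-0.001  0.002  0.001]
```

```bash
python3 -m creep '[{"delta_pos":[-1.6,14,0.6],"rot":[0,0,0],"jaw":0},{"delta_pos":[0,14,0],"rot":[0,0,0],"jaw":0},{"delta_pos":[0,14,0],"rot":[0,0,0],"jaw":0},{"delta_pos":[0,14,0],"rot":[0,0,0],"jaw":0},{"delta_pos":[0,14,0],"rot":[0,0,0],"jaw":0},{"delta_pos":[0,14,0],"rot":[0,0,0],"jaw":0},{"delta_pos":[0,12,0],"rot":[0,0,0],"jaw":0},{"delta_pos":[0,9,0],"rot":[0,0,0],"jaw":0},{"delta_pos":[0,5,0],"rot":[0,0,0],"jaw":0},{"delta_pos":[0,3.5,0],"rot":[0,0,0],"jaw":0}]'
python3 -m creep '[{"delta_pos":[0,0.5,0],"rot":[0,0,0],"jaw":0},{"delta_pos":[0,0,0],"rot":[0,0,0],"jaw":0},{"delta_pos":[0,0,0],"rot":[0,0,0],"jaw":23},{"delta_pos":[0,0,0],"rot":[0,0,0],"jaw":25},{"delta_pos":[0,0,0],"rot":[0,0,0],"jaw":27},{"delta_pos":[0,0,0],"rot":[0,0,0],"jaw":29},{"delta_pos":[0,0,0],"rot":[0,0,0],"jaw":29},{"delta_pos":[0,0,0],"rot":[0,0,0],"jaw":29},{"delta_pos":[0,0,0],"rot":[0,0,0],"jaw":29},{"delta_pos":[0,0,0],"rot":[0,0,0],"jaw":29}]'
python3 -m creep '[{"delta_pos":[0,-5,0],"rot":[0,0,0],"jaw":29},{"delta_pos":[0,-10,0],"rot":[0,0,0],"jaw":29},{"delta_pos":[0,-15,0],"rot":[0,0,0],"jaw":29},{"delta_pos":[0,-20,0],"rot":[0,0,0],"jaw":29},{"delta_pos":[0,-20,0],"rot":[0,0,0],"jaw":29},{"delta_pos":[0,-20,0],"rot":[0,0,0],"jaw":60},{"delta_pos":[0,-20,0],"rot":[0,0,0],"jaw":60},{"delta_pos":[0,-20,0],"rot":[0,0,0],"jaw":60},{"delta_pos":[0,-10,0],"rot":[0,0,0],"jaw":60},{"delta_pos":[0,0,0],"rot":[0,0,0],"jaw":60}]'
python3 -m creep '[{"delta_pos":[0,0,20],"rot":[0,0,0],"jaw":60},{"delta_pos":[-6,0,36],"rot":[0,0,0],"jaw":60},{"delta_pos":[-6,0,36],"rot":[0,0,0],"jaw":60},{"delta_pos":[-6,0,36],"rot":[0,0,0],"jaw":60},{"delta_pos":[-6,0,36],"rot":[0,0,0],"jaw":60},{"delta_pos":[-6,0,36],"rot":[0,0,0],"jaw":60},{"delta_pos":[-6,0,36],"rot":[0,0,0],"jaw":60},{"delta_pos":[-6,0,30],"rot":[0,0,0],"jaw":60},{"delta_pos":[-6,0,20],"rot":[0,0,0],"jaw":60},{"delta_pos":[0,0,0],"rot":[0,0,0],"jaw":60}]'
python3 - <<'E'
from h import *
teal()
S=arm.get_image("side")
isd=S
for c in("top","side"):
  im=arm.get_image(c)
  for n in("jar_mouth","stopper_mid"):
    for d in arm.masks_of(c,n):print(c,n,round(d['p'],2),d['location'],d['pixels'].sum(),rect(c,d['pixels'],34 if n[0]=='s' else 80))
p,R=axes();print(p,R.as_matrix().round(3))
it=arm.get_image("top")
cv2.imwrite("pics/g.png",np.hstack([it[130:230,280:430],isd[300:400,260:440]])[:,:,::-1].repeat(2,0).repeat(2,1))
E
```

```text
clock: 52.73
position: [529.3, 385.2, 9.5]
ee_rot: [-0.011, -0.707, 0.707, 0.011]
contact_force: [0.2, -0.0, -0.6]
gripper_width: 22.0
clock: 53.57
position: [529.4, 385.4, 9.8]
ee_rot: [-0.011, -0.707, 0.707, 0.011]
contact_force: [-0.3, -0.7, -0.0]
gripper_width: 29.0
clock: 54.4
position: [530.6, 386.6, 153.7]
ee_rot: [0.013, 0.709, -0.705, -0.009]
contact_force: [0.2, 0.5, 0.9]
gripper_width: 59.6
clock: 55.23
position: [567.7, 94.3, 148.6]
ee_rot: [-0.012, -0.706, 0.707, 0.014]
contact_force: [-0.1, 0.9, -0.4]
gripper_width: 59.7
side [347.8 366.9] 602 [533.8, 382.6, 76.0, 28.7, -0.3]
side [390.5 368.1] 618 [449.4, 381.0, 77.8, 28.3, -1.5]
top jar_mouth 0.95 [377.4, 194.4] 568 [656.1, -92.6, 69.8, 62.5, 9.2]
top stopper_mid 0.46 [318.3, 183.6] 146 [678.7, 52.3, 36.2, 32.2, -33.6]
top stopper_mid 0.42 [273.2, 130.2] 747 [797.2, 199.6, 111.1, 66.6, -79.4]
top stopper_mid 0.34 [257.7, 240.8] 532 [517.8, 324.5, 312.0, 246.7, 87.9]
side jar_mouth 0.52 [361.3, 349.3] 2618 [524.5, 344.2, 273.5, 234.8, 88.6]
side stopper_mid 0.58 [292.0, 238.8] 163 [681.5, 62.3, 52.7, 33.4, -83.2]
[568.06169524  98.94261443 149.75049255] [[-1.    0.   -0.03]
 [ 0.03 -0.   -1.  ]
 [-0.   -1.    0.  ]]
```

View pics/g.png

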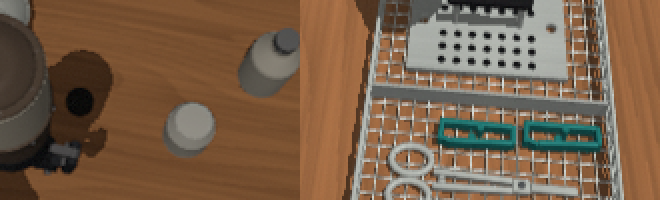

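Run:
```python
from h import *
a=np.deg2rad(-1.8)
to([680,52.5,70],[0,0,-1],[-np.sin(a),np.cos(a),0])
```

```text
now [568.1  98.8 149.8] 
axes(cols x,y,z)
 [[-1.     0.    -0.031]
 [ 0.031 -0.    -1.   ]
 [-0.    -1.     0.   ]] 
shift [-113.3   79.8   42.9] rotvec [-0.     0.001 -0.   ]
```

```bash
python3 -m creep '[{"delta_pos":[-11.3,8,4.3],"rot":[0,0,0],"jaw":64},{"delta_pos":[-11.3,8,4.3],"rot":[0,0,0],"jaw":64},{"delta_pos":[-11.3,8,4.3],"rot":[0,0,0],"jaw":64},{"delta_pos":[-11.3,8,4.3],"rot":[0,0,0],"jaw":64},{"delta_pos":[-11.3,8,4.3],"rot":[0,0,0],"jaw":64},{"delta_pos":[-11.3,8,4.3],"rot":[0,0,0],"jaw":64},{"delta_pos":[-11.3,8,4.3],"rot":[0,0,0],"jaw":64},{"delta_pos":[-11.3,8,4.3],"rot":[0,0,0],"jaw":64},{"delta_pos":[-11.3,8,4.3],"rot":[0,0,0],"jaw":64},{"delta_pos":[-11.3,8,4.3],"rot":[0,0,0],"jaw":64}]'
python3 -m creep '[{"delta_pos":[0,8,0],"rot":[0,0,0],"jaw":64},{"delta_pos":[0,8,0],"rot":[0,0,0],"jaw":64},{"delta_pos":[0,8,0],"rot":[0,0,0],"jaw":64},{"delta_pos":[0,8,0],"rot":[0,0,0],"jaw":64},{"delta_pos":[0,8,0],"rot":[0,0,0],"jaw":64},{"delta_pos":[0,8,0],"rot":[0,0,0],"jaw":64},{"delta_pos":[0,5,0],"rot":[0,0,0],"jaw":64},{"delta_pos":[0,0,0],"rot":[0,0,0],"jaw":55},{"delta_pos":[0,0,0],"rot":[0,0,0],"jaw":50},{"delta_pos":[0,0,0],"rot":[0,0,0],"jaw":46}]'
python3 -m creep '[{"delta_pos":[0,0,0],"rot":[0,0,0],"jaw":44},{"delta_pos":[0,0,0],"rot":[0,0,0],"jaw":42},{"delta_pos":[0,0,0],"rot":[0,0,0],"jaw":41},{"delta_pos":[0,0,0],"rot":[0,0,0],"jaw":40},{"delta_pos":[0,0,0],"rot":[0,0,0],"jaw":39},{"delta_pos":[0,0,0],"rot":[0,0,0],"jaw":38},{"delta_pos":[0,0,0],"rot":[0,0,0],"jaw":30},{"delta_pos":[0,0,0],"rot":[0,0,0],"jaw":10},{"delta_pos":[0,0,0],"rot":[0,0,0],"jaw":0},{"delta_pos":[0,0,0],"rot":[0,0,0],"jaw":0}]'
python3 -c "
from h import *;s=arm.read_state();print(s['contact_force'],s['wrist_torque'],s['position'])"
```

```text
clock: 56.57
position: [680.9, 50.8, 68.9]
ee_rot: [-0.011, -0.707, 0.707, 0.011]
contact_force: [-0.5, -0.1, 1.0]
gripper_width: 64.2
clock: 57.4
position: [680.2, 51.6, 17.3]
ee_rot: [-0.012, -0.707, 0.707, 0.011]
contact_force: [-0.6, 0.2, 0.1]
gripper_width: 45.9
clock: 58.23
position: [680.3, 51.6, 17.5]
ee_rot: [-0.012, -0.707, 0.707, 0.011]
contact_force: [-1.5, -0.1, 3.7]
gripper_width: 35.2
[-1.46410364 -0.1179702   3.73770091] [0.08303195 0.10353975 0.02245045] [680.31343259  51.5800749   17.50363379]
```

```bash
python3 -m creep '[{"delta_pos":[0,-3,0],"rot":[0,0,0],"jaw":0},{"delta_pos":[0,-8,0],"rot":[0,0,0],"jaw":0},{"delta_pos":[0,-14,0],"rot":[0,0,0],"jaw":0},{"delta_pos":[0,-16,0],"rot":[0,0,0],"jaw":0},{"delta_pos":[0,-20,0],"rot":[0,0,0],"jaw":0},{"delta_pos":[0,-20,0],"rot":[0,0,0],"jaw":0},{"delta_pos":[0,-20,0],"rot":[0,0,0],"jaw":0},{"delta_pos":[0,-15,0],"rot":[0,0,0],"jaw":0},{"delta_pos":[0,-7,0],"rot":[0,0,0],"jaw":0},{"delta_pos":[0,0,0],"rot":[0,0,0],"jaw":0}]'
python3 - <<'E'
from h import *
s=arm.read_state();print(s['contact_force'],s['position'],s['gripper_width'])
for c in("top","side"):
  im=arm.get_image(c);cv2.imwrite(f"pics/h_{c}.png",im[:,:,::-1])
  for d in arm.masks_of(c,"jar_mouth"):print(c,round(d['p'],2),d['location'],d['pixels'].sum())
  # bright frosted jar: row profile
  x0,x1,y0,y1=(355,400,172,212) if c=="top" else(280,320,175,215)
  g=im[y0:y1,x0:x1].astype(int);m=(g.max(2)-g.min(2)<25)&(g.max(2)>80)
  for r in range(0,y1-y0):
    q=np.nonzero(m[r])[0]
    if len(q)>3:print(c,r+y0,q.min()+x0,q.max()+x0,len(q),int(g[r][m[r]].mean()))
a=np.deg2rad(-1.8);to([669,-93,140],[0,0,-1],[-np.sin(a),np.cos(a),0])
E
```

```text
clock: 59.07
position: [680.6, 51.6, 142.0]
ee_rot: [0.013, 0.707, -0.707, -0.01]
contact_force: [-0.1, 1.2, -0.7]
gripper_width: 35.4
[-0.07308618  1.23964643 -0.664091  ] [680.57440218  51.59396497 142.02360777] 35.388080883438384
top 0.91 [373.6, 193.0] 573
top 181 372 377 6 93
top 182 370 380 11 120
top 183 368 382 15 126
top 184 367 383 17 128
top 185 366 384 19 128
top 186 365 385 21 129
top 187 365 385 21 131
top 188 364 386 23 128
top 189 364 386 23 131
top 190 364 386 23 132
top 191 363 386 24 130
top 192 363 386 24 131
top 193 363 386 24 130
top 194 363 386 24 130
top 195 363 386 24 129
top 196 363 386 24 126
top 197 364 386 23 126
top 198 364 385 22 123
top 199 362 385 22 117
top 200 363 384 22 111
top 201 362 383 22 108
top 202 363 382 20 107
top 203 364 382 19 103
top 204 364 380 17 94
top 205 365 380 14 80
top 206 367 379 13 81
top 207 368 377 10 83
side 0.62 [302.4, 197.9] 470
side 179 296 302 7 198
side 180 296 304 9 201
side 181 296 306 11 198
side 182 296 306 11 197
side 183 296 307 12 202
side 184 295 307 13 197
side 185 295 307 13 199
side 186 295 308 14 193
side 187 295 309 15 187
side 188 295 309 15 170
side 189 295 310 16 145
side 190 295 310 16 156
side 191 295 310 16 174
side 192 296 310 15 180
side 193 296 310 15 178
side 194 296 310 15 175
side 195 295 310 16 165
side 196 296 310 15 163
side 197 296 310 15 144
side 198 297 310 14 124
side 199 297 310 14 120
side 200 297 310 14 118
side 201 292 310 15 116
side 202 292 310 15 115
side 203 292 310 16 114
side 204 292 310 16 115
side 205 292 310 17 113
side 206 292 309 17 110
side 207 284 309 18 110
side 208 284 308 17 110
side 209 292 306 14 109
side 210 295 305 11 111
now [678.8  51.3 138.1] 
axes(cols x,y,z)
 [[-0.999 -0.003 -0.032]
 [ 0.032 -0.001 -0.999]
 [ 0.003 -1.     0.001]] 
shift [  5.1  -1.8 144.5] rotvec [-0.001 -0.001  0.003]
```

Run:
```python
from h import *
for c,(x0,x1,y0,y1) in(("top",(355,400,172,212)),("side",(280,320,175,215))):
  A=cv2.imread(f"pics/{c}0.png")[:,:,::-1].astype(int);B=cv2.imread(f"pics/h_{c}.png")[:,:,::-1].astype(int)
  # subpixel registration of lower/right part of jar
  reg=(slice(196,210),slice(355,395)) if c=="top" else (slice(190,215),slice(299,318))
  a=A[reg].mean(2).astype(np.float32);b=B[reg].mean(2).astype(np.float32);print(c,"shift",cv2.phaseCorrelate(a,b),abs(a-b).mean())
  for r in ((184,188,192,196,200) if c=="top" else(184,188,196,202,206)):
    g=A[r,x0:x1];m=(g.max(1)-g.min(1)<25)&(g.max(1)>80);q=np.nonzero(m)[0];print(c,"orig",r,q.min()+x0,q.max()+x0)
# model: centre (x,y) -> column extents
for X in((669,-93),(666,-93)):
  th=np.linspace(0,6.283,90)
  for z,r in((80,24),(55,32),(0,32)):
    P=np.c_[X[0]+r*np.cos(th),X[1]+r*np.sin(th),0*th+z]
    for c in("top","side"):
      p=proj(c,P);print(X,z,c,p.min(0).round(1),p.max(0).round(1))
```

```text
top shift ((-0.00358016383184534, 0.3739033933370912), 0.9900819092988968) 1.1309522
top orig 184 367 384
top orig 188 364 386
top orig 192 363 386
top orig 196 363 386
top orig 200 362 384
side shift ((0.5295289732811881, 0.3854928753439122), 0.864322336435318) 4.894737
side orig 184 292 307
side orig 188 290 309
side orig 196 290 310
side orig 202 289 310
side orig 206 290 310
(669, -93) 80 top [366.9 180.3] [386.1 198.9]
(669, -93) 80 side [291.5 178.6] [308.8 189.7]
(669, -93) 55 top [362.6 179.9] [387.6 204.1]
(669, -93) 55 side [289.1 183.7] [311.8 198.5]
(669, -93) 0 top [360.4 185.3] [384.1 208.4]
(669, -93) 0 side [290. 198.] [312.  212.9]
(666, -93) 80 top [366.7 181.4] [385.9 200.1]
(666, -93) 80 side [292.6 178.7] [309.9 189.7]
(666, -93) 55 top [362.4 181. ] [387.4 205.3]
(666, -93) 55 side [290.1 183.7] [312.9 198.5]
(666, -93) 0 top [360.2 186.4] [384.  209.5]
(666, -93) 0 side [291. 198.] [313.  212.9]
```

```bash
python3 -m creep '[{"delta_pos":[0.4,0,14.5],"rot":[0,0,0],"jaw":0},{"delta_pos":[0.4,0,14.5],"rot":[0,0,0],"jaw":0},{"delta_pos":[0.4,0,14.5],"rot":[0,0,0],"jaw":0},{"delta_pos":[0.4,0,14.5],"rot":[0,0,0],"jaw":0},{"delta_pos":[0.4,0,14.5],"rot":[0,0,0],"jaw":0},{"delta_pos":[0.4,0,14.5],"rot":[0,0,0],"jaw":0},{"delta_pos":[0.4,0,14.5],"rot":[0,0,0],"jaw":0},{"delta_pos":[0.4,0,14.5],"rot":[0,0,0],"jaw":0},{"delta_pos":[0.4,0,14.5],"rot":[0,0,0],"jaw":0},{"delta_pos":[0.4,0,14],"rot":[0,0,0],"jaw":0}]'
python3 -m creep '[{"delta_pos":[0,0,0],"rot":[0,0,0],"jaw":0},{"delta_pos":[0,4,0],"rot":[0,0,0],"jaw":0},{"delta_pos":[0,6,0],"rot":[0,0,0],"jaw":0},{"delta_pos":[0,6,0],"rot":[0,0,0],"jaw":0},{"delta_pos":[0,5,0],"rot":[0,0,0],"jaw":0},{"delta_pos":[0,4,0],"rot":[0,0,0],"jaw":0},{"delta_pos":[0,2,0],"rot":[0,0,0],"jaw":0},{"delta_pos":[0,0,0],"rot":[0,0,0],"jaw":0},{"delta_pos":[0,0,0],"rot":[0,0,0],"jaw":0},{"delta_pos":[0,0,0],"rot":[0,0,0],"jaw":0}]'
python3 - <<'E'
from h import *
p,R=axes();print(p)
it=arm.get_image("top");isd=arm.get_image("side")
cv2.imwrite("pics/i.png",np.hstack([cv2.resize(it[150:220,345:410,::-1],None,fx=6,fy=6,interpolation=2),cv2.resize(isd[150:220,268:333,::-1],None,fx=6,fy=6,interpolation=2)]))
for z in(0,2.5,16.5,-17): print(z,proj("top",p+[0,0,z]),proj("side",p+[0,0,z]))
E
```

```text
clock: 60.1
position: [671.0, -94.5, 140.0]
ee_rot: [-0.012, -0.707, 0.707, 0.011]
contact_force: [-0.1, 0.7, -0.9]
gripper_width: 35.6
clock: 60.93
position: [671.4, -92.7, 113.2]
ee_rot: [-0.011, -0.707, 0.707, 0.011]
contact_force: [0.2, -0.1, -0.6]
gripper_width: 35.7
[671.44944876 -92.73827396 113.21728331]
0 [[378.49766243 185.20839409]] [[298.92018183 174.66658663]]
2.5 [[378.65037457 184.94451669]] [[298.8910297  173.94042903]]
16.5 [[379.5201934  183.44152203]] [[298.72605387 169.83100579]]
-17 [[377.47951132 186.96769801]] [[299.11599437 179.54412915]]
```

View pics/i.png

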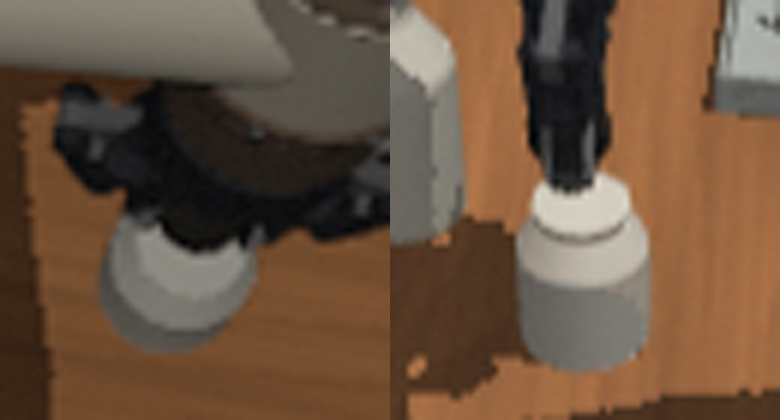

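Run:
```python
from h import *
it=arm.get_image("top").astype(int);isd=arm.get_image("side").astype(int)
print("side dark rows")
for r in range(172,184):
    q=np.nonzero(isd[r,285:315].max(1)<90)[0]+285
    print(r,(q.min(),q.max(),(q.min()+q.max())/2) if len(q) else None, isd[r,288:312].max(1).tolist())
print("top")
for r in range(184,202):
    print(r, it[r,358:394].max(1).tolist())
```

```text
side dark rows
172 (np.int64(291), np.int64(304), np.float64(297.5)) [160, 159, 162, 15, 18, 51, 53, 25, 25, 26, 26, 25, 59, 93, 30, 26, 39, 156, 159, 164, 163, 168, 164, 159]
173 (np.int64(291), np.int64(304), np.float64(297.5)) [160, 162, 162, 16, 16, 51, 54, 22, 26, 28, 24, 29, 71, 95, 24, 21, 55, 155, 160, 163, 166, 170, 167, 159]
174 (np.int64(291), np.int64(304), np.float64(297.5)) [159, 161, 162, 54, 18, 52, 59, 24, 22, 24, 27, 28, 75, 95, 23, 19, 88, 157, 159, 164, 165, 169, 167, 161]
175 (np.int64(292), np.int64(303), np.float64(297.5)) [160, 159, 162, 117, 35, 51, 71, 26, 22, 24, 27, 25, 74, 94, 31, 59, 138, 157, 160, 163, 168, 170, 164, 161]
176 (np.int64(293), np.int64(302), np.float64(297.5)) [157, 159, 162, 157, 105, 59, 69, 25, 27, 25, 24, 27, 54, 92, 54, 124, 158, 158, 160, 163, 168, 168, 164, 158]
177 (np.int64(293), np.int64(302), np.float64(297.5)) [157, 160, 161, 156, 157, 83, 72, 25, 27, 23, 21, 25, 58, 93, 74, 165, 158, 157, 161, 164, 167, 168, 167, 158]
178 (np.int64(294), np.int64(300), np.float64(297.0)) [157, 160, 160, 156, 160, 125, 75, 29, 29, 29, 30, 33, 
[... 3227 characters left out ...]
3, 76, 75, 92, 113, 120, 121, 121, 121, 123, 122, 125, 136, 138, 138, 139, 142, 139, 138, 136, 130, 120, 109, 108, 111, 114, 115, 118, 119, 120, 120, 121, 121]
199 [109, 110, 108, 96, 79, 77, 78, 94, 118, 123, 121, 122, 121, 122, 122, 123, 126, 127, 129, 136, 130, 126, 127, 114, 113, 112, 111, 111, 113, 118, 117, 117, 117, 118, 118, 118]
200 [110, 110, 111, 100, 77, 78, 79, 84, 101, 121, 122, 122, 122, 122, 122, 123, 122, 122, 123, 122, 119, 119, 118, 115, 113, 112, 114, 110, 110, 120, 120, 119, 119, 119, 119, 118]
201 [114, 112, 112, 107, 91, 81, 80, 80, 86, 104, 118, 122, 122, 122, 123, 123, 122, 123, 122, 121, 120, 118, 118, 116, 114, 112, 109, 112, 122, 121, 120, 119, 121, 120, 121, 120]
```

Run:
```python
from h import *
th=np.linspace(0,2*np.pi,4000)
def chord(X,z,r,rows,c="top"):
    p=proj(c,np.c_[X[0]+r*np.cos(th),X[1]+r*np.sin(th),0*th+z]);o=[]
    for v in rows:
        i=np.nonzero(np.diff(np.sign(p[:,1]-v)))[0];o.append(tuple(np.sort(p[i,0]).round(1)))
    return o,p[:,1].max().round(1)
for X in((670,-93),(670,-91),(668,-93)):
    print("neck",X,chord(X,80,24,[193,195,196,197,198]))
print("obs neck 193:(367.8,385) 195:(369,384.2) 196:(370.3,383.3) 197:(371.5,382) 198:(373,381)")
for X in((675,-93),(675,-91),(675,-95)):
    print("plug",X,chord(X,95.7,11,[190,191]),chord(X,115.7,19,[187,188,189,190]))
print("obs plug 190:(374.5,382.5) 191:(376,381.5)")
```

```text
neck (670, -93) ([(np.float64(367.9), np.float64(385.4)), (np.float64(369.2), np.float64(384.3)), (np.float64(370.2), np.float64(383.3)), (np.float64(371.6), np.float64(382.1)), (np.float64(373.7), np.float64(380.0))], np.float64(198.5))
neck (670, -91) ([(np.float64(367.2), np.float64(384.6)), (np.float64(368.6), np.float64(383.3)), (np.float64(369.6), np.float64(382.4)), (np.float64(371.0), np.float64(381.0)), (np.float64(373.4), np.float64(378.7))], np.float64(198.4))
neck (668, -93) ([(np.float64(367.5), np.float64(385.6)), (np.float64(368.5), np.float64(384.7)), (np.float64(369.3), np.float64(383.9)), (np.float64(370.4), np.float64(383.0)), (np.float64(371.8), np.float64(381.6))], np.float64(199.3))
obs neck 193:(367.8,385) 195:(369,384.2) 196:(370.3,383.3) 197:(371.5,382) 198:(373,381)
plug (675, -93) ([(), ()], np.float64(190.0)) ([(np.float64(372.1), np.float64(386.1)), (np.float64(372.7), np.float64(385.5)), (np.float64(373.6), np.float64(384.7)), (np.float64(374.9), np.float64(383.4))], np.float64(191.2))
plug (675, -91) ([(), ()], np.float64(189.9)) ([(np.float64(371.3), np.float64(385.2)), (np.float64(372.0), np.float64(384.6)), (np.float64(373.0), np.float64(383.7)), (np.float64(374.4), np.float64(382.4))], np.float64(191.1))
plug (675, -95) ([(np.float64(377.6), np.float64(379.9)), ()], np.float64(190.1)) ([(np.float64(372.8), np.float64(387.0)), (np.float64(373.4), np.float64(386.5)), (np.float64(374.3), np.float64(385.7)), (np.float64(375.5), np.float64(384.5))], np.float64(191.4))
obs plug 190:(374.5,382.5) 191:(376,381.5)
```

```bash
python3 -m creep '[{"delta_pos":[2,0,0.4],"rot":[0,0,0],"jaw":0},{"delta_pos":[2,0,0.3],"rot":[0,0,0],"jaw":0},{"delta_pos":[0,3,0],"rot":[0,0,0],"jaw":0},{"delta_pos":[0,4,0],"rot":[0,0,0],"jaw":0},{"delta_pos":[0,4,0],"rot":[0,0,0],"jaw":0},{"delta_pos":[0,2,0],"rot":[0,0,0],"jaw":0},{"delta_pos":[0,0,0],"rot":[0,0,0],"jaw":0},{"delta_pos":[0,0,0],"rot":[0,0,0],"jaw":0},{"delta_pos":[0,0,0],"rot":[0,0,0],"jaw":0},{"delta_pos":[0,0,0],"rot":[0,0,0],"jaw":0}]'
python3 - <<'E'
from h import *
isd=arm.get_image("side").astype(int)
for r in range(174,190):
    v=isd[r,285:315].max(1);q=np.nonzero(v<90)[0]+285;b=np.nonzero(v>190)[0]+285
    print(r,(q.min(),q.max()) if len(q) else None,(b.min(),b.max()) if len(b) else None)
E
python3 -m creep '[{"delta_pos":[0,1,0],"rot":[0,0,0],"jaw":0},{"delta_pos":[0,1,0],"rot":[0,0,0],"jaw":0},{"delta_pos":[0,1,0],"rot":[0,0,0],"jaw":0},{"delta_pos":[0,1,0],"rot":[0,0,0],"jaw":0},{"delta_pos":[0,1,0],"rot":[0,0,0],"jaw":0},{"delta_pos":[0,1,0],"rot":[0,0,0],"jaw":0},{"delta_pos":[0,0,0],"rot":[0,0,0],"jaw":0},{"delta_pos":[0,0,0],"rot":[0,0,0],"jaw":0},{"delta_pos":[0,0,0],"rot":[0,0,0],"jaw":0},{"delta_pos":[0,0,0],"rot":[0,0,0],"jaw":0}]'
```

```text
clock: 61.97
position: [667.4, -93.4, 100.1]
ee_rot: [-0.011, -0.707, 0.707, 0.011]
contact_force: [0.0, 0.5, -0.0]
gripper_width: 35.6
174 (np.int64(292), np.int64(306)) None
175 (np.int64(292), np.int64(305)) None
176 (np.int64(293), np.int64(305)) None
177 (np.int64(293), np.int64(305)) None
178 (np.int64(293), np.int64(305)) None
179 (np.int64(294), np.int64(304)) None
180 (np.int64(295), np.int64(303)) (np.int64(305), np.int64(305))
181 (np.int64(296), np.int64(303)) (np.int64(293), np.int64(306))
182 (np.int64(296), np.int64(303)) (np.int64(292), np.int64(307))
183 (np.int64(296), np.int64(302)) (np.int64(292), np.int64(307))
184 (np.int64(297), np.int64(302)) (np.int64(292), np.int64(307))
185 None (np.int64(292), np.int64(307))
186 None (np.int64(293), np.int64(306))
187 (np.int64(285), np.int64(288)) (np.int64(295), np.int64(307))
188 (np.int64(285), np.int64(288)) (np.int64(297), np.int64(307))
189 (np.int64(285), np.int64(288)) (np.int64(306), np.int64(308))
clock: 62.85
position: [667.2, -93.4, 94.0]
ee_rot: [-0.011, -0.707, 0.707, 0.011]
contact_force: [-0.4, -0.2, -0.2]
gripper_width: 35.9
```

```bash
python3 -m creep '[{"delta_pos":[0,1,0],"rot":[0,0,0],"jaw":0},{"delta_pos":[0,1,0],"rot":[0,0,0],"jaw":0},{"delta_pos":[0,1,0],"rot":[0,0,0],"jaw":0},{"delta_pos":[0,1,0],"rot":[0,0,0],"jaw":0},{"delta_pos":[0,1,0],"rot":[0,0,0],"jaw":0},{"delta_pos":[0,1,0],"rot":[0,0,0],"jaw":0},{"delta_pos":[0,1,0],"rot":[0,0,0],"jaw":0},{"delta_pos":[0,0,0],"rot":[0,0,0],"jaw":0},{"delta_pos":[0,0,0],"rot":[0,0,0],"jaw":0},{"delta_pos":[0,0,0],"rot":[0,0,0],"jaw":0}]'
python3 -m creep '[{"delta_pos":[0,0.5,0],"rot":[0,0,0],"jaw":0},{"delta_pos":[0,0.5,0],"rot":[0,0,0],"jaw":0},{"delta_pos":[0,0.5,0],"rot":[0,0,0],"jaw":0},{"delta_pos":[0,0.5,0],"rot":[0,0,0],"jaw":0},{"delta_pos":[0,0.5,0],"rot":[0,0,0],"jaw":0},{"delta_pos":[0,0,0],"rot":[0,0,0],"jaw":0},{"delta_pos":[0,0,0],"rot":[0,0,0],"jaw":0},{"delta_pos":[0,0,0],"rot":[0,0,0],"jaw":0},{"delta_pos":[0,0,0],"rot":[0,0,0],"jaw":0},{"delta_pos":[0,0,0],"rot":[0,0,0],"jaw":0}]'
```

```text
clock: 63.68
position: [667.2, -93.4, 86.9]
ee_rot: [-0.011, -0.707, 0.707, 0.011]
contact_force: [1.0, -1.7, 1.0]
gripper_width: 35.6
clock: 64.52
position: [667.1, -93.4, 84.3]
ee_rot: [-0.011, -0.707, 0.707, 0.011]
contact_force: [-0.4, -2.0, 0.6]
gripper_width: 35.6
```

```bash
python3 -m creep '[{"delta_pos":[0,0.5,0.3],"rot":[0,0,0],"jaw":0},{"delta_pos":[0,0.5,0.2],"rot":[0,0,0],"jaw":0},{"delta_pos":[0,0.5,0],"rot":[0,0,0],"jaw":0},{"delta_pos":[0,0,0],"rot":[0,0,0],"jaw":0},{"delta_pos":[0,0,0],"rot":[0,0,0],"jaw":0},{"delta_pos":[0,0,0],"rot":[0,0,0],"jaw":0},{"delta_pos":[0,0,0],"rot":[0,0,0],"jaw":0},{"delta_pos":[0,0,0],"rot":[0,0,0],"jaw":0},{"delta_pos":[0,0,0],"rot":[0,0,0],"jaw":0},{"delta_pos":[0,0,0],"rot":[0,0,0],"jaw":0}]'
python3 -m creep '[{"delta_pos":[0,0.5,0],"rot":[0,0,0],"jaw":0},{"delta_pos":[0,0.3,0],"rot":[0,0,0],"jaw":0},{"delta_pos":[0,0,0],"rot":[0,0,0],"jaw":0},{"delta_pos":[0,0,0],"rot":[0,0,0],"jaw":0},{"delta_pos":[0,0,0],"rot":[0,0,0],"jaw":0},{"delta_pos":[0,0,0],"rot":[0,0,0],"jaw":0},{"delta_pos":[0,0,0],"rot":[0,0,0],"jaw":0},{"delta_pos":[0,0,0],"rot":[0,0,0],"jaw":0},{"delta_pos":[0,0,0],"rot":[0,0,0],"jaw":0},{"delta_pos":[0,0,0],"rot":[0,0,0],"jaw":0}]'
```

```text
clock: 65.35
position: [667.2, -93.9, 82.9]
ee_rot: [-0.011, -0.707, 0.707, 0.011]
contact_force: [0.9, -2.3, 1.3]
gripper_width: 35.6
clock: 66.18
position: [667.2, -93.9, 82.2]
ee_rot: [-0.011, -0.707, 0.707, 0.011]
contact_force: [-0.3, -2.6, 2.6]
gripper_width: 34.8
```

```bash
python3 -m creep '[{"delta_pos":[0,0,0.4],"rot":[0,0,0],"jaw":0},{"delta_pos":[0,0,0.4],"rot":[0,0,0],"jaw":0},{"delta_pos":[0,0.4,0],"rot":[0,0,0],"jaw":0},{"delta_pos":[0,0.4,0],"rot":[0,0,0],"jaw":0},{"delta_pos":[0,0,0],"rot":[0,0,0],"jaw":0},{"delta_pos":[0,0,0],"rot":[0,0,0],"jaw":0},{"delta_pos":[0,0,0],"rot":[0,0,0],"jaw":0},{"delta_pos":[0,0,0],"rot":[0,0,0],"jaw":0},{"delta_pos":[0,0,0],"rot":[0,0,0],"jaw":0},{"delta_pos":[0,0,0],"rot":[0,0,0],"jaw":0}]'
python3 -m creep '[{"delta_pos":[0,0.4,0],"rot":[0,0,0],"jaw":0},{"delta_pos":[0,0.4,0],"rot":[0,0,0],"jaw":0},{"delta_pos":[0,0,0],"rot":[0,0,0],"jaw":0},{"delta_pos":[0,0,0],"rot":[0,0,0],"jaw":0},{"delta_pos":[0,0,0],"rot":[0,0,0],"jaw":0},{"delta_pos":[0,0,0],"rot":[0,0,0],"jaw":0},{"delta_pos":[0,0,0],"rot":[0,0,0],"jaw":0},{"delta_pos":[0,0,0],"rot":[0,0,0],"jaw":0},{"delta_pos":[0,0,0],"rot":[0,0,0],"jaw":0},{"delta_pos":[0,0,0],"rot":[0,0,0],"jaw":0}]'
```

```text
clock: 67.02
position: [667.3, -94.8, 81.5]
ee_rot: [-0.012, -0.707, 0.707, 0.011]
contact_force: [-0.0, -2.9, 4.2]
gripper_width: 35.2
clock: 67.85
position: [667.4, -95.0, 81.1]
ee_rot: [-0.012, -0.707, 0.707, 0.011]
contact_force: [0.1, -3.2, 5.3]
gripper_width: 35.4
```

```bash
python3 -m creep '[{"delta_pos":[0,0,0],"rot":[0,0,0],"jaw":35},{"delta_pos":[0,0,0],"rot":[0,0,0],"jaw":36},{"delta_pos":[0,0,0],"rot":[0,0,0],"jaw":38},{"delta_pos":[0,0,0],"rot":[0,0,0],"jaw":40},{"delta_pos":[0,0,0],"rot":[0,0,0],"jaw":44},{"delta_pos":[0,0,0],"rot":[0,0,0],"jaw":50},{"delta_pos":[0,0,0],"rot":[0,0,0],"jaw":56},{"delta_pos":[0,0,0],"rot":[0,0,0],"jaw":60},{"delta_pos":[0,0,0],"rot":[0,0,0],"jaw":60},{"delta_pos":[0,0,0],"rot":[0,0,0],"jaw":60}]'
python3 -m creep '[{"delta_pos":[0,-5,0],"rot":[0,0,0],"jaw":60},{"delta_pos":[0,-10,0],"rot":[0,0,0],"jaw":60},{"delta_pos":[0,-20,0],"rot":[0,0,0],"jaw":60},{"delta_pos":[0,-30,0],"rot":[0,0,0],"jaw":60},{"delta_pos":[0,-30,0],"rot":[0,0,0],"jaw":60},{"delta_pos":[0,-30,0],"rot":[0,0,0],"jaw":60},{"delta_pos":[20,0,0],"rot":[0,0,0],"jaw":60},{"delta_pos":[35,0,0],"rot":[0,0,0],"jaw":60},{"delta_pos":[35,0,0],"rot":[0,0,0],"jaw":60},{"delta_pos":[35,0,0],"rot":[0,0,0],"jaw":60}]'
python3 -m creep '[{"delta_pos":[30,0,20],"rot":[0,0,0],"jaw":60},{"delta_pos":[10,0,35],"rot":[0,0,0],"jaw":60},{"delta_pos":[0,0,35],"rot":[0,0,0],"jaw":60},{"delta_pos":[0,0,35],"rot":[0,0,0],"jaw":60},{"delta_pos":[0,0,35],"rot":[0,0,0],"jaw":60},{"delta_pos":[0,0,30],"rot":[0,0,0],"jaw":60},{"delta_pos":[0,0,20],"rot":[0,0,0],"jaw":60},{"delta_pos":[0,0,0],"rot":[0,0,0],"jaw":60},{"delta_pos":[0,0,0],"rot":[0,0,0],"jaw":60},{"delta_pos":[0,0,0],"rot":[0,0,0],"jaw":60}]'
python3 - <<'E'
from h import *
it=arm.get_image("top");isd=arm.get_image("side")
F=lambda i:i[:,:,::-1]
a=cv2.resize(F(isd)[150:220,268:333],None,fx=5,fy=5,interpolation=2);b=cv2.resize(F(it)[150:220,345:410],None,fx=5,fy=5,interpolation=2)
lo=np.hstack([cv2.resize(F(isd)[120:400,200:450],(325,250)),cv2.resize(F(it),(325,250))])
cv2.imwrite("pics/j.png",np.vstack([np.hstack([a,b]),lo]))
A=cv2.imread("pics/side0.png")[:,:,::-1];T=cv2.imread("pics/top0.png")[:,:,::-1]
for nm,x,y,r in(("jar side",A,isd,(slice(194,214),slice(284,316))),("jar top",T,it,(slice(199,212),slice(355,395))),("dish",A,isd,(slice(258,300),slice(215,270))),("bottle",A,isd,(slice(140,190),slice(255,285))),("tray",A,isd,(slice(150,175),slice(318,392)))):
    print(nm,cv2.phaseCorrelate(x[r].mean(2).astype(np.float32),y[r].mean(2).astype(np.float32)))
for d in arm.masks_of("side","stopper_mid"):print(d['p'],d['location'])
teal();print(arm.read_state()['position'])
E
```

```text
clock: 68.68
position: [667.0, -94.5, 80.3]
ee_rot: [-0.011, -0.707, 0.707, 0.011]
contact_force: [1.1, -0.0, -0.6]
gripper_width: 59.9
clock: 69.52
position: [540.9, -90.8, 206.5]
ee_rot: [-0.012, -0.707, 0.707, 0.011]
contact_force: [-0.8, 0.2, 0.1]
gripper_width: 60.1
clock: 70.35
position: [495.4, -299.0, 206.1]
ee_rot: [-0.012, -0.707, 0.707, 0.011]
contact_force: [0.1, 0.9, -0.9]
gripper_width: 59.9
jar side ((0.13900588488932364, 0.6201901793702529), 0.8967091780155897)
jar top ((0.15066215126579507, 0.5376090812335965), 0.7210106952985128)
dish ((0.005313098446539044, 0.48191769706213705), 1.000118530149813)
bottle ((0.12188369907332053, -0.18565815946578468), 0.7896149379412333)
tray ((-0.5593867414252713, 2.7998412359386915), -0.055514326985677084)
top [180.8 229.5] 684 [489.6, 386.8, 160.7, 27.2, 1.5]
side [347.8 366.8] 598 [533.8, 382.4, 76.1, 28.6, 0.2]
side [390.5 368.1] 618 [449.4, 381.1, 77.8, 28.5, -1.5]
[ 495.71283256 -298.44479978  205.83774347]
```

View pics/j.png

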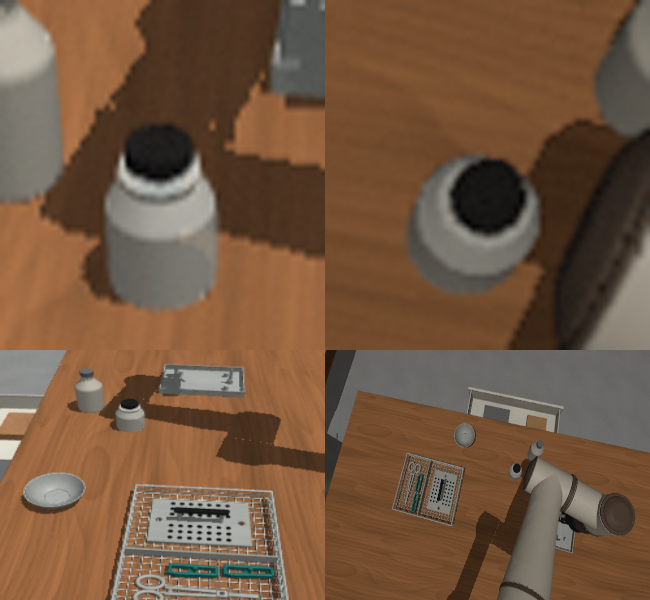

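```bash
python3 -c "
from bench import arm;print(arm.job_done(),arm.read_state()['clock'])"
```

```text
the job is handed in; nothing more can be done
the job is handed in; nothing more can be done
```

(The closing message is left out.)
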